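# Sort spring stamps by feel and load the stamp carousel

## Robot

A 7-joint arm with a two-finger parallel gripper is mounted at the origin on a cart in front of the work surface, level with it; the furniture and walls round the work are solid. World frame = base frame: x ahead of the robot, y to its left, z up, the work surface at z = 0. Lengths are in m, angles in rad, forces in N, time in s.
With the tool pointing down it reaches from about 0.4 to 0.9 m from the base axis. Payload 5.5 kg.
Tool frame: the origin (TCP) lies midway between the tips of the shut fingers; the grasp point (between the pads) lies 19 mm behind it (env.grip_point_offset is the distance from the TCP to the grasp point, in m); z points along the fingers, y is the line along which they close (so a half turn about z gives the same grasp; the last joint's range is limited). The gripper opens to 85 mm and grips with 20 to 120 N. Pads are 22 mm wide; open, the fingers measure 114 mm over their backs; the gripper's body (76 mm by 85 mm) begins 54 mm behind the grasp point. The pads swing forward as they close: fully open they stand 13 mm farther back than shut.
Start: joints at [1.394, 0.501, -0.427, 1.55, 0.221, 1.138, -0.21], TCP at [0.277, -0.588, 0.205] pointing down, gripper open.
Joint ranges: [-2.88, 2.88], [-0.31, 2.03], [-1.54, 1.56], [0.2, 2.42], [-1.41, 4.55], [0.19, 2.02], [-2.57, 2.57]. Speed limits (rad/s): [2.57, 2.57, 3.14, 3.14, 3.14, 3.14, 3.14].

## Interface

Orientations are given as a unit quaternion [w, x, y, z].
In Python, from cell import env, optics gives the robot as it stands.
- The arm moves only by the shell command python3 -m inch 'ROWS' [OPENING] [FORCE]. ROWS is a JSON object of lists of equal length, an entry for each row: "xyz": the shift along the world's x, y, z in units of 12 cm (1.0 is 12 cm), a list of three; "dr": the turn, a rotation vector about the world's x, y, z in units of 45 degrees (1.0 is 45 degrees), a list of three. A call has 1 to 8 rows; each row shifts and turns the commanded pose from where the row before left it; what a row does not reach is not made up. A row lasts 1/10 s, in which the tool goes at most 50 mm and 8.59 degrees, less where a joint would pass 70% of its speed; a pose out of reach is approached as far as the arm can. A call with a number of a shift or a turn outside -1 to 1 is refused whole. A call with a gripper value outside its range is refused whole. OPENING is the closure, from 0 (fully open) to 1 (shut), set as the call begins (- or left out, the last holds). The fingers move at their own pace and stop on an object; FORCE is the grip in N (left out, the last holds). Time passes only in rows, so rows that do not move let the fingers close. It gives the time, the measured TCP pose, the force, the opening and the grip force at its end, in the units of the state.
- env.observe(): the state, without advancing time (a new reading comes with each control period).
- optics.grab_frame(name): name is "scene" or "top"; returns a dict with "image" (400x640x3 uint8, blue, green, red), "K" (3x3 intrinsics, pixels), "extrinsics" (4x4, takes a point from camera to world coordinates). Camera axes: x right, y down, z forward; pixel columns grow to the right and rows downward; lengths in m; the calibration is good to about 2 mm. A picture is of the moment at which its call begins. There is no depth.
- env.hand_in(): hands the job in; it is judged then, once.
Trained networks look in the newest picture that a camera, given by its name, has taken for a name from the list of things; names that differ only in an ending like _2 or _b are one class to them, and where a whole thing is asked for, a point or a joint stands for the part that bears it (a point fixed in the world has none). Each returns a list of dicts, best first, with "confidence" (0 to 1); they miss things now and then, are a little off and sometimes report something else, mostly with a low value. They report only what shows in the picture. A call takes as long as a camera call. They do not tell look-alikes from the thing itself.
- optics.outline_of(name, camera): "pixels" (400x640 bool, what is visible of it) and "bbox" ([left, top, right, bottom] in pixels, round what is visible of it).
- optics.pinpoint(name, camera): "location" ([row, column] in pixels: a listed point, or the origin of a listed thing).
The state is a dict: "time_s": time; "joints": joint angles; "joint_velocities": joint speeds; "effort": joint torques, N m; "position": TCP position; "ee_rot": TCP orientation; "wrist_force": force on the tool from outside, world axes, zero at the start; "torque": the same for the moment, N m; "opening": finger opening in m; "finger_force": force on a finger pad.
Only numpy, scipy, OpenCV 4.12 (cv2) and the standard library are available. Lean on these libraries where they do the work, as an engineer would, in place of code of your own. Each camera call takes 0.05 s, during which the arm holds its last target. There are 200 camera calls.

## Task

Three to five spring stamps stand on the counter and look alike, but some have tired springs: one after another, press each at least half-way down on the steel test plate to feel it, stand the firm ones upright in empty pockets of the stamp carousel, one to a pocket, and put the tired ones in the repair tray. Load a pocket only while it faces the brass pointer, so turn the carousel by its bar knob first. When all are sorted, turn the carousel so that the wooden hand stamp faces the pointer, and leave the tin, the matchbox and the soap alone.

Things in the scene. Friction and masses are not known exactly. Their poses are not given: they have to be found in the camera images.
- stamp_a: Spring stamp (all look alike), 0.12 kg: round grey foot 40 mm across, 28 mm high; above it on a black bellows a sprung wooden handle: flange 38 mm across (40 to 45 mm above the underside), then a straight round grip 26 mm across (45 to 80 mm). Origin: centre of the foot's underside; z up along the handle. None if absent.
- stamp_b: Spring stamp (all look alike), 0.12 kg: round grey foot 40 mm across, 28 mm high; above it on a black bellows a sprung wooden handle: flange 38 mm across (40 to 45 mm above the underside), then a straight round grip 26 mm across (45 to 80 mm). Origin: centre of the foot's underside; z up along the handle. None if absent.
- stamp_c: Spring stamp (all look alike), 0.12 kg: round grey foot 40 mm across, 28 mm high; above it on a black bellows a sprung wooden handle: flange 38 mm across (40 to 45 mm above the underside), then a straight round grip 26 mm across (45 to 80 mm). Origin: centre of the foot's underside; z up along the handle. None if absent.
- stamp_d: Spring stamp (all look alike), 0.12 kg: round grey foot 40 mm across, 28 mm high; above it on a black bellows a sprung wooden handle: flange 38 mm across (40 to 45 mm above the underside), then a straight round grip 26 mm across (45 to 80 mm). Origin: centre of the foot's underside; z up along the handle. None if absent.
- stamp_e: Spring stamp (all look alike), 0.12 kg: round grey foot 40 mm across, 28 mm high; above it on a black bellows a sprung wooden handle: flange 38 mm across (40 to 45 mm above the underside), then a straight round grip 26 mm across (45 to 80 mm). Origin: centre of the foot's underside; z up along the handle. None if absent.
- plate_top (a point): Centre of the top face of the steel test plate, 86 mm square with its sides along the point's x and y, 10 mm above the counter; fixed.
- repair_tray: Shallow plywood repair tray, 110 mm (x) by 150 mm (y) outside, 26 mm high, walls 4 mm, floor 4 mm thick; fixed. Origin: centre of its underside.
- load_point (a point): Loading point of the stamp carousel, 85 mm from the carousel's axis, 16 mm above the counter (the height of the pocket floors). It does not turn. On the same radius, 131 mm from the axis, the small brass pointer (26 mm high) stands on the fixed base. Its x axis points to the carousel's axis.
- knob (a point): Centre of the bar knob on the carousel's axis, 117 mm above the counter: a wooden bar 52 mm long, 14 mm thick, 34 mm high on a brass spindle. The bar lies along the line from the axis to pocket_0 (the point's x axis, which points away from pocket_0). The bar turns the platter (radius 118 mm) either way; it stays where left (friction 0.05 N m).
- pocket_0 (a point): Centre of the floor of the carousel pocket that holds an ordinary wooden hand stamp (62 mm high, fixed there); turns with the platter, 85 mm from its axis.
- pocket_1 (a point): Centre of the floor of an empty carousel pocket, 52 mm square inside with walls 9 mm high; turns with the platter, 85 mm from its axis; 72 degrees anticlockwise (from above) from pocket_0.
- pocket_2 (a point): Centre of the floor of an empty carousel pocket, 52 mm square inside with walls 9 mm high; turns with the platter, 85 mm from its axis; 144 degrees anticlockwise (from above) from pocket_0.
- pocket_3 (a point): Centre of the floor of an empty carousel pocket, 52 mm square inside with walls 9 mm high; turns with the platter, 85 mm from its axis; 216 degrees anticlockwise (from above) from pocket_0.
- pocket_4 (a point): Centre of the floor of an empty carousel pocket, 52 mm square inside with walls 9 mm high; turns with the platter, 85 mm from its axis; 288 degrees anticlockwise (from above) from pocket_0.
- platter (a joint): Angle of the carousel's platter in rad, positive anticlockwise from above; at 0 pocket_0 is at the loading point.
- balm_tin: Bystander: white round tin, 50 mm across, 21 mm high. Origin: centre of its underside.
- matches: Bystander: matchbox 36 x 53 x 16 mm. Origin: centre of its underside.
- soap: Bystander: wrapped soap bar 53 x 78 x 28 mm. Origin: centre of its underside.
- stamp_a_handle (a joint): How far stamp_a's whole handle is pressed down towards its foot, in m: 0 up, 0.010 fully down. A firm spring takes about 2 N to start, 7 N half-way, 12 N fully down; a tired one about 1 N, 2.3 N, 3.5 N. None if absent.
- stamp_b_handle (a joint): How far stamp_b's whole handle is pressed down towards its foot, in m: 0 up, 0.010 fully down. A firm spring takes about 2 N to start, 7 N half-way, 12 N fully down; a tired one about 1 N, 2.3 N, 3.5 N. None if absent.
- stamp_c_handle (a joint): How far stamp_c's whole handle is pressed down towards its foot, in m: 0 up, 0.010 fully down. A firm spring takes about 2 N to start, 7 N half-way, 12 N fully down; a tired one about 1 N, 2.3 N, 3.5 N. None if absent.
- stamp_d_handle (a joint): How far stamp_d's whole handle is pressed down towards its foot, in m: 0 up, 0.010 fully down. A firm spring takes about 2 N to start, 7 N half-way, 12 N fully down; a tired one about 1 N, 2.3 N, 3.5 N. None if absent.
- stamp_e_handle (a joint): How far stamp_e's whole handle is pressed down towards its foot, in m: 0 up, 0.010 fully down. A firm spring takes about 2 N to start, 7 N half-way, 12 N fully down; a tired one about 1 N, 2.3 N, 3.5 N. None if absent.
- test_plate: Test plate: steel on a black rubber foot, 90 mm square. Origin: centre of its underside, 10 mm below plate_top.
There are look-alikes about, which are no part of the job. What is shaped like the stamp_e but purple is not meant. Leave any pink look-alike of the stamp_c alone.

How it is judged:
On the way, in this order (a step that is already met when the one before it is completed fails the run):
1. a first stamp is pressed at least half-way down on the test plate (((value of joint stamp_a_handle above 0.005 m and contact force between stamp_a and test_plate above 0.5 N) or (value of joint stamp_b_handle above 0.005 m and contact force between stamp_b and test_plate above 0.5 N) or (value of joint stamp_c_handle above 0.005 m and contact force between stamp_c and test_plate above 0.5 N) or (value of joint stamp_d_handle above 0.005 m and contact force between stamp_d and test_plate above 0.5 N) or (value of joint stamp_e_handle above 0.005 m and contact force between stamp_e and test_plate above 0.5 N))), for 0.1 s.
2. no stamp is over the test plate (horizontal distance between each of stamp_a, stamp_b, stamp_c, stamp_d, stamp_e and plate_top above 0.07 m), for 0.1 s.
3. a second stamp is pressed at least half-way down on the test plate (((value of joint stamp_a_handle above 0.005 m and contact force between stamp_a and test_plate above 0.5 N) or (value of joint stamp_b_handle above 0.005 m and contact force between stamp_b and test_plate above 0.5 N) or (value of joint stamp_c_handle above 0.005 m and contact force between stamp_c and test_plate above 0.5 N) or (value of joint stamp_d_handle above 0.005 m and contact force between stamp_d and test_plate above 0.5 N) or (value of joint stamp_e_handle above 0.005 m and contact force between stamp_e and test_plate above 0.5 N))), for 0.1 s.
4. no stamp is over the test plate (all of step 2), for 0.1 s.
5. a third stamp is pressed at least half-way down on the test plate (((value of joint stamp_a_handle above 0.005 m and contact force between stamp_a and test_plate above 0.5 N) or (value of joint stamp_b_handle above 0.005 m and contact force between stamp_b and test_plate above 0.5 N) or (value of joint stamp_c_handle above 0.005 m and contact force between stamp_c and test_plate above 0.5 N) or (value of joint stamp_d_handle above 0.005 m and contact force between stamp_d and test_plate above 0.5 N) or (value of joint stamp_e_handle above 0.005 m and contact force between stamp_e and test_plate above 0.5 N))), for 0.1 s.
At the end, for the whole second after the job is handed in: Every firm stamp stands upright (within 0.12 rad) on the floor of one of the pockets 1 to 4, its centre within 12 mm of the pocket's; every tired stamp is inside the repair tray; the stamps are at rest; pocket_0 with the wooden stamp is within 14 mm (horizontally) of the loading point (((horizontal distance between stamp_a and pocket_1 below 0.012 m and distance between stamp_a and pocket_1 below 0.014 m) or (horizontal distance between stamp_a and pocket_2 below 0.012 m and distance between stamp_a and pocket_2 below 0.014 m) or (horizontal distance between stamp_a and pocket_3 below 0.012 m and distance between stamp_a and pocket_3 below 0.014 m) or (horizontal distance between stamp_a and pocket_4 below 0.012 m and distance between stamp_a and pocket_4 below 0.014 m)) and angle between each of stamp_a, stamp_c, stamp_e's own z axis and vertical below 0.12 rad and ((horizontal distance between stamp_c and pocket_1 below 0.012 m and distance between stamp_c and pocket_1 below 0.014 m) or (horizontal distance between stamp_c and pocket_2 below 0.012 m and distance between stamp_c and pocket_2 below 0.014 m) or (horizontal distance between stamp_c and pocket_3 below 0.012 m and distance between stamp_c and pocket_3 below 0.014 m) or (horizontal distance between stamp_c and pocket_4 below 0.012 m and distance between stamp_c and pocket_4 below 0.014 m)) and ((horizontal distance between stamp_e and pocket_1 below 0.012 m and distance between stamp_e and pocket_1 below 0.014 m) or (horizontal distance between stamp_e and pocket_2 below 0.012 m and distance between stamp_e and pocket_2 below 0.014 m) or (horizontal distance between stamp_e and pocket_3 below 0.012 m and distance between stamp_e and pocket_3 below 0.014 m) or (horizontal distance between stamp_e and pocket_4 below 0.012 m and distance between stamp_e and pocket_4 below 0.014 m)) and x of stamp_b in the frame of repair_tray between -0.052 and 0.052 m and y of stamp_b in the frame of repair_tray between -0.072 and 0.072 m and height (world z) of each of stamp_b, stamp_d below 0.035 m and x of stamp_d in the frame of repair_tray between -0.052 and 0.052 m and y of stamp_d in the frame of repair_tray between -0.072 and 0.072 m and linear speed of each of stamp_a, stamp_b, stamp_c, stamp_d, stamp_e below 0.02 m/s and horizontal distance between pocket_0 and load_point below 0.014 m); the robot touches nothing.
It fails at once if the fingers hold a stamp down in the carousel more than 40 mm from the loading point ((contact force between the fingers and stamp_a above 1 N and horizontal distance between stamp_a and knob below 0.118 m and height (world z) of stamp_a below 0.022 m and horizontal distance between stamp_a and load_point above 0.04 m) or (contact force between the fingers and stamp_b above 1 N and horizontal distance between stamp_b and knob below 0.118 m and height (world z) of stamp_b below 0.022 m and horizontal distance between stamp_b and load_point above 0.04 m) or (contact force between the fingers and stamp_c above 1 N and horizontal distance between stamp_c and knob below 0.118 m and height (world z) of stamp_c below 0.022 m and horizontal distance between stamp_c and load_point above 0.04 m) or (contact force between the fingers and stamp_d above 1 N and horizontal distance between stamp_d and knob below 0.118 m and height (world z) of stamp_d below 0.022 m and horizontal distance between stamp_d and load_point above 0.04 m) or (contact force between the fingers and stamp_e above 1 N and horizontal distance between stamp_e and knob below 0.118 m and height (world z) of stamp_e below 0.022 m and horizontal distance between stamp_e and load_point above 0.04 m)).
It fails at once if the tin, the matchbox or the soap is moved more than 30 mm (distance of any of balm_tin, matches, soap from where it was at the start of the episode above 0.03 m).
Of stamp_a, stamp_b, stamp_c, stamp_d, stamp_e only 3 to 5 are there at a start; the rules pass over those that are not, and their reading is None.
At some moment in a run one of stamp_a, stamp_b, stamp_c, stamp_d, stamp_e may be knocked a few centimetres aside while the robot is not near it.
Once in a run the grip may slacken for a moment while it holds something.
It also fails if it takes over 210 s, if anything falls off the work surface, if the arm or the gripper's body presses on something with over 40 N, if the wrist force passes 120 N, or if a joint passes its speed limit or range.

## Working session

There is one attempt and no reset: what is moved stays moved. The work goes in short steps, Python scripts to look and compute and a shell command to move; the robot and the scene stay as the last step left them, time stands still between calls to the robot, and variables do not carry over. Pictures are saved under pics/ and viewed, at most 14 in all, crops included, and the job is handed in when it is done.

```bash
ls; mkdir -p pics
cat > h.py <<'E'
import numpy as np, cv2
from cell import env, optics
def ray(f,rc,z):
    K=np.array(f["K"]);T=np.array(f["extrinsics"])
    d=T[:3,:3]@np.linalg.solve(K,[rc[1],rc[0],1.0]);o=T[:3,3]
    return o+d*(z-o[2])/d[2]
def proj(f,p):
    T=np.linalg.inv(np.array(f["extrinsics"]));c=T[:3,:3]@np.array(p)+T[:3,3]
    u=np.array(f["K"])@c;return u[:2]/u[2]
E
python3 - <<'E'
from h import *
for c in("top","scene"):
    f=optics.grab_frame(c);cv2.imwrite(f"pics/{c}0.png",f["image"])
    print(c,np.round(f["K"],1).tolist(),np.round(f["extrinsics"],3).tolist())
    for n,z in [("stamp_a",0),("plate_top",.01),("repair_tray",0),("load_point",.016),("knob",.117),("pocket_0",.016),("pocket_1",.016),("balm_tin",0),("matches",0),("soap",0)]:
        for d in optics.pinpoint(n,c)[:8]:
            print(n,round(d["confidence"],2),np.round(d["location"]),np.round(ray(f,d["location"],z),3)[:2])
s=env.observe();print({k:np.round(v,3).tolist() for k,v in s.items()})
E
```

```text
pics
top [[412.8, 0.0, 310.0], [0.0, 412.8, 200.4], [0.0, 0.0, 1.0]] [[0.002, -0.998, 0.062, 0.44], [-1.0, -0.003, -0.015, 0.084], [0.015, -0.062, -0.998, 1.406], [0.0, 0.0, 0.0, 1.0]]
stamp_a 0.68 [238. 418.] [ 0.402 -0.305]
stamp_a 0.67 [193. 360.] [ 0.554 -0.106]
stamp_a 0.67 [157. 415.] [ 0.678 -0.299]
stamp_a 0.62 [160. 220.] [0.665 0.372]
stamp_a 0.59 [227. 387.] [ 0.437 -0.199]
stamp_a 0.57 [210. 418.] [ 0.497 -0.307]
stamp_a 0.53 [193. 382.] [ 0.553 -0.184]
stamp_a 0.51 [177. 402.] [ 0.608 -0.254]
plate_top 0.94 [183. 316.] [0.587 0.042]
repair_tray 0.77 [224. 302.] [0.446 0.09 ]
repair_tray 0.24 [195. 238.] [0.544 0.309]
load_point 0.89 [195. 238.] [0.545 0.305]
load_point 0.38 [190. 259.] [0.56  0.234]
knob 0.67 [166. 242.] [0.63  0.278]
pocket_0 0.9 [161. 270.] [0.661 0.198]
pocket_0 0.78 [193. 229.] [0.552 0.337]
pocket_0 0.74 [147. 243.] [0.708 0.292]
pocket_0 0.57 [163. 219.] [0.651 0.371]
pocket_0 0.57 [179. 318.] [0.598 0.037]
pocket_0 0.55 [191. 260.] [0.559 0.234]
pocket_1 0.9 [161. 270.] [0.661 0.198]
pocket_1 0.78 [193. 229.] [0.552 0.337]
pocket_1 0.74 [147. 243.
[... 1344 characters left out ...]
1. 203.] [0.648 0.368]
pocket_1 0.81 [206. 254.] [0.651 0.206]
pocket_1 0.76 [247. 232.] [0.557 0.324]
pocket_1 0.61 [204. 222.] [0.707 0.282]
pocket_1 0.6 [176. 349.] [ 0.604 -0.099]
balm_tin 0.45 [177. 348.] [ 0.613 -0.105]
matches 0.79 [230. 394.] [ 0.374 -0.097]
matches 0.5 [176. 348.] [ 0.616 -0.107]
{'time_s': 1.1, 'joints': [1.394, 0.501, -0.427, 1.55, 0.221, 1.138, -0.21], 'joint_velocities': [0.0, -0.001, -0.0, 0.0, -0.001, -0.002, -0.001], 'effort': [-0.0, -56.939, -5.811, -28.134, 0.013, 0.002, -0.0], 'position': [0.277, -0.588, 0.205], 'ee_rot': [0.0, 0.976, 0.218, 0.0], 'wrist_force': [-0.38, 0.541, 0.044], 'torque': [-0.021, -0.021, 0.01], 'finger_force': 0.0, 'opening': 0.085}
```

View pics/top0.png

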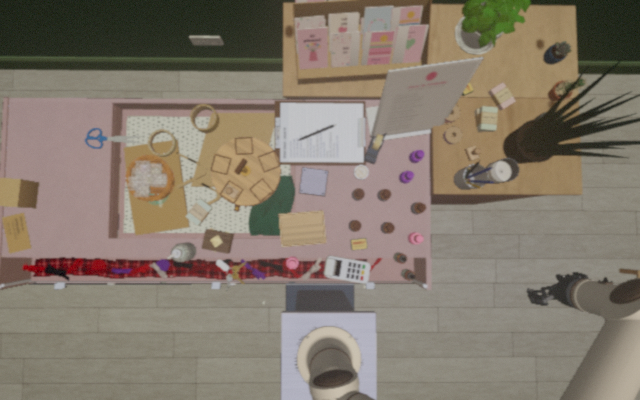

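View pics/scene0.png

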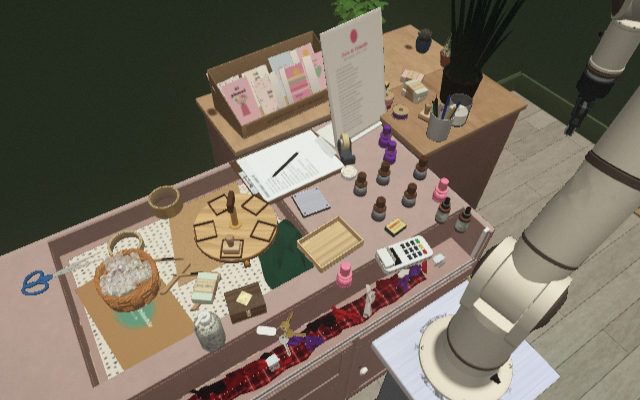

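Run:
```python
from h import *
a=cv2.imread("pics/top0.png");b=cv2.imread("pics/scene0.png")
x=cv2.resize(a[120:290,170:440],(800,504),interpolation=cv2.INTER_CUBIC);x=cv2.convertScaleAbs(x,alpha=1.4);cv2.imwrite("pics/top0c.png",x)
x=cv2.resize(b[110:310,180:500],(800,500),interpolation=cv2.INTER_CUBIC);x=cv2.convertScaleAbs(x,alpha=1.4);cv2.imwrite("pics/scene0c.png",x)
f=optics.grab_frame("top")
for d in optics.outline_of("stamp_a","top"):
    m=d["pixels"];print(round(d["confidence"],2),np.round(d["bbox"]),np.round(f["image"][m].mean(0)),np.round(ray(f,np.argwhere(m).mean(0),.05),3)[:2])
f=optics.grab_frame("scene")
for d in optics.outline_of("stamp_a","scene"):
    m=d["pixels"];print(round(d["confidence"],2),np.round(d["bbox"]),np.round(f["image"][m].mean(0)),np.round(ray(f,np.argwhere(m).mean(0),.04),3)[:2])
for d in optics.pinpoint("stamp_a","scene"): print(round(d["confidence"],2),np.round(d["location"]),np.round(ray(f,d["location"],0),3)[:2])
```

```text
0.7 [288. 257. 299. 271.] [140. 123. 188.] [0.321 0.121]
0.67 [189. 202. 212. 227.] [152. 167. 171.] [0.488 0.426]
0.63 [382. 218. 397. 232.] [ 69.  80. 103.] [ 0.437 -0.191]
0.61 [379. 189. 392. 202.] [ 77.  85. 107.] [ 0.545 -0.18 ]
0.58 [358. 188. 365. 202.] [ 81.  89. 111.] [ 0.546 -0.095]
0.52 [412. 201. 427. 216.] [ 83.  91. 112.] [ 0.502 -0.293]
0.52 [408. 151. 424. 161.] [126.  76. 119.] [ 0.674 -0.29 ]
0.48 [409. 233. 424. 246.] [135. 122. 178.] [ 0.403 -0.283]
0.45 [354. 220. 363. 233.] [ 78.  88. 112.] [ 0.443 -0.084]
0.8 [376. 160. 392. 186.] [63. 71. 85.] [ 0.54  -0.183]
0.75 [370. 192. 387. 221.] [61. 71. 87.] [ 0.438 -0.085]
0.7 [384. 140. 400. 164.] [106.  53.  94.] [ 0.602 -0.259]
0.69 [435. 177. 451. 204.] [117. 104. 178.] [ 0.395 -0.283]
0.66 [411. 157. 428. 180.] [53. 63. 77.] [ 0.496 -0.294]
0.65 [382. 123. 394. 148.] [101.  53.  91.] [ 0.671 -0.292]
0.64 [337. 260. 352. 288.] [126. 111. 189.] [0.312 0.125]
0.62 [403. 181. 421. 210.] [68. 78. 93.] [ 0.429 -0.193]
0.84 [176. 417.] [ 0.501 -0.292]
0.83 [180. 382.] [ 0.544 -0.188]
0.76 [194. 359.] [ 0.536 -0.091]
0.76 [213. 380.] [ 0.444 -0.1  ]
0.75 [200. 409.] [ 0.438 -0.208]
0.62 [199. 439.] [ 0.391 -0.285]
0.6 [283. 343.] [0.312 0.126]
0.52 [158. 389.] [ 0.61  -0.266]
0.16 [245. 326.] [0.435 0.097]
```

View pics/top0c.png

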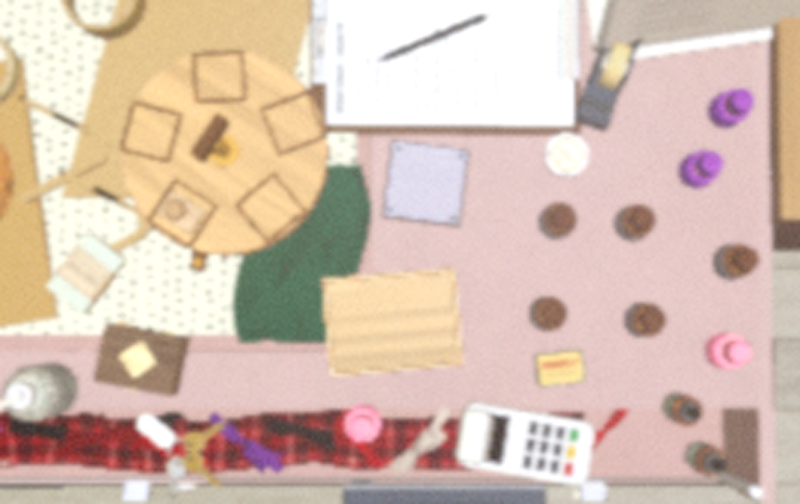

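View pics/scene0c.png

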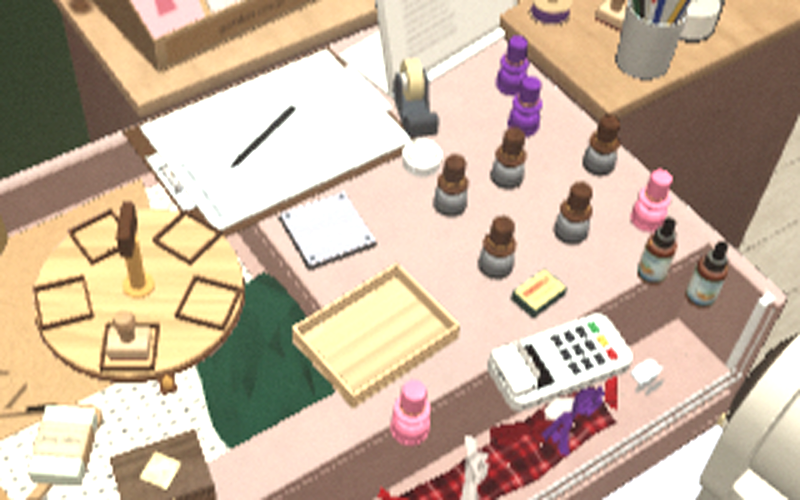

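```bash
python3 -m inch '{"xyz":[[0.145,0.363,0.02],[0.145,0.363,0.02],[0.145,0.363,0.02],[0.145,0.363,0.02],[0.145,0.363,0.02],[0.145,0.363,0.02],[0.145,0.363,0.02],[0.145,0.363,0.02]],"dr":[[0,0,0.135],[0,0,0.135],[0,0,0.135],[0,0,0.135],[0,0,0.135],[0,0,0.135],[0,0,0.135],[0,0,0.135]]}' 0.4 60
python3 - <<'E'
from h import *
f=optics.grab_frame("top")
for n,(u,v),z in [("pointer",(237.2,208.4),.02),("bar",(240.9,166.2),.134),("plate",(313.6,181.5),.01),("traymid",(302.5,228.4),.026)]: print(n,np.round(ray(f,(v,u),z),4)[:2])
A=np.array
P=[A(p) for p in [(.661,.198),(.552,.337),(.708,.292),(.651,.371),(.559,.234)]];Q=[A(p) for p in [(.651,.206),(.557,.324),(.707,.282),(.648,.368),(.55,.233)]]
f2=optics.grab_frame("scene")
for n,u,v,z in [("pointer",246.8,263.3,.02),("plate",311.2,202,.01),("spindle base",236,226,.02)]: print(n,np.round(ray(f2,(v,u),z),4)[:2])
k=[d for d in optics.outline_of("pocket_0","top")][:3]
for d in optics.outline_of("pocket_0","top")[:2]: print(d["confidence"],d["bbox"],d["pixels"].sum(),np.round(ray(f,np.argwhere(d["pixels"]).mean(0),.016),4))
m=np.mean(P+Q,axis=0);print("axis",m)
for S in(P,Q):
    m=np.mean(S,axis=0);print(m,[np.round(np.degrees(np.arctan2(*(p-m)[::-1]))%72,1) for p in S],[np.round(np.linalg.norm(p-m),3) for p in S])
for c,g in(("top",f),("scene",f2)):
    for n,z in(("plate_top",.01),("repair_tray",0),("load_point",.016)):
        for d in optics.pinpoint(n,c)[:2]: print(c,n,round(d["confidence"],2),np.round(ray(g,d["location"],z),3)[:2])
E
```

```text
time_s: 2.15
position: [0.4165, -0.238, 0.225]
ee_rot: [0.001, 0.798, 0.602, -0.0]
wrist_force: [0.2, -0.2, 0.3]
opening: 0.0511
finger_force: 0.0
pointer [0.499  0.3072]
bar [0.6249 0.2791]
plate [0.5916 0.051 ]
traymid [0.4326 0.0882]
pointer [0.487 0.314]
plate [0.5812 0.0537]
spindle base [0.6122 0.284 ]
0.83 [210.4, 137.0, 282.5, 202.9] 3740 [0.6264 0.2818 0.016 ]
axis [0.6244 0.2845]
[0.6262 0.2864] [np.float64(3.5), np.float64(1.7), np.float64(3.9), np.float64(1.7), np.float64(1.9)] [np.float64(0.095), np.float64(0.09), np.float64(0.082), np.float64(0.088), np.float64(0.085)]
[0.6226 0.2826] [np.float64(2.3), np.float64(3.7), np.float64(71.6), np.float64(1.4), np.float64(70.3)] [np.float64(0.082), np.float64(0.078), np.float64(0.084), np.float64(0.089), np.float64(0.088)]
top plate_top 0.56 [0.582 0.049]
top plate_top 0.42 [0.562 0.224]
top repair_tray 0.97 [0.439 0.076]
top load_point 0.59 [0.544 0.31 ]
scene plate_top 0.75 [0.589 0.052]
scene repair_tray 0.57 [0.425 0.09 ]
scene load_point 0.96 [0.547 0.305]
```

```bash
cat > st.py <<'E'
from h import *
s=env.observe();w,x,y,z=s["ee_rot"]
from scipy.spatial.transform import Rotation as R
M=R.from_quat([x,y,z,w]).as_matrix()
print("pos",np.round(s["position"],4),"yaw",round(np.degrees(np.arctan2(M[1,1],M[0,1])),1),"tilt",np.round(M[:2,2],3),"F",np.round(s["wrist_force"],2),"t",round(s["time_s"],1),"op",round(s["opening"],4),"ff",round(s["finger_force"],1),"j7",np.round(s["joints"][6],2))
E
python3 -m inch '{"xyz":[[0.145,0.362,0],[0.145,0.362,0],[0.145,0.362,0],[0.145,0.362,0],[0.145,0.362,0],[0.145,0.362,0]],"dr":[[0,0,0.133],[0,0,0.133],[0,0,0.133],[0,0,0.133],[0,0,0.133],[0,0,0.133]]}' >/dev/null
python3 -m inch '{"xyz":[[0.145,0.362,0],[0.145,0.362,0],[0.145,0.362,0],[0.145,0.362,0],[0.145,0.362,0],[0.145,0.362,0],[0,0,0]],"dr":[[0,0,0.133],[0,0,0.133],[0,0,0.133],[0,0,0.133],[0,0,0.133],[0,0,0.133],[0,0,0]]}' >/dev/null
python3 st.py
```

```text
pos [0.6236 0.2892 0.2231] yaw 56.1 tilt [-0.003  0.006] F [ 0.61  1.3  -0.65] t 4.0 op 0.0514 ff 0.0 j7 0.09
```

```bash
python3 -m inch '{"xyz":[[0.016,-0.05,-0.3],[0,0,-0.3],[0,0,-0.25],[0,0,-0.14],[0,0,0]],"dr":[[0,0,0],[0,0,0],[0,0,0],[0,0,0],[0,0,0]]}' >/dev/null
python3 st.py
python3 -m inch '{"xyz":[[0,0,0],[0,0,0],[0,0,0],[0,0,0],[0,0,0],[0,0,0]],"dr":[[0,0,0],[0,0,0],[0,0,0],[0,0,0],[0,0,0],[0,0,0]]}' 1 40 >/dev/null
python3 st.py
```

```text
pos [0.6255 0.2734 0.1026] yaw 55.5 tilt [-0.005 -0.002] F [-0.62 -0.21  0.16] t 4.5 op 0.0516 ff 0.0 j7 0.03
pos [0.628  0.2768 0.1082] yaw 55.6 tilt [0.004 0.002] F [0.19 0.08 5.98] t 5.0 op -0.0001 ff 3.4 j7 0.03
```

```bash
python3 - <<'E'
from h import *
o=[]
for c,(r0,c0) in(("top",(110,170)),("scene",(160,160))):
    f=optics.grab_frame(c);x=f["image"][r0:r0+120,c0:c0+160]
    p=proj(f,env.observe()["position"]);print(c,p)
    o.append(cv2.convertScaleAbs(cv2.resize(x,(400,300),interpolation=cv2.INTER_CUBIC),alpha=1.4))
cv2.imwrite("pics/k1.png",np.hstack(o))
E
python3 st.py
```

```text
top [242.89646072 166.40919592]
scene [231.78345778 201.24188069]
pos [0.628  0.2767 0.1082] yaw 55.6 tilt [0.003 0.002] F [0.19 1.15 6.37] t 5.2 op -0.0002 ff 3.4 j7 0.03
```

View pics/k1.png

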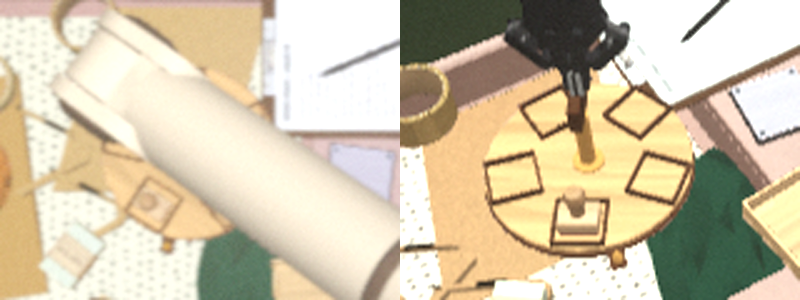

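Run:
```python
from h import *
f=optics.grab_frame("scene");b=cv2.imread("pics/scene0.png");t=cv2.imread("pics/top0.png");ft=optics.grab_frame("top")
def draw(im,f,ax,ang):
    a=np.radians(ang);u=np.array([np.cos(a),np.sin(a)]);v=np.array([-u[1],u[0]])
    for z in(.1,.134):
        q=[np.r_[ax+26e-3*i*u+7e-3*j*v,z] for i,j in((1,1),(1,-1),(-1,-1),(-1,1))]
        cv2.polylines(im,[np.int32([proj(f,p)*5 for p in q])],True,(0,255,0) if z>.11 else (255,255,0),1)
    for k in range(5):
        p=ax+.085*np.array([np.cos(a+k*1.2566),np.sin(a+k*1.2566)])
        cv2.circle(im,tuple(np.int32(proj(f,np.r_[p,.016])*5)),4,(0,0,255),-1)
o=[]
for im,g,r,c in((t,ft,120,200),(b,f,170,190)):
    im=cv2.resize(im,None,fx=5,fy=5,interpolation=cv2.INTER_CUBIC);draw(im,g,np.array([.6255,.283]),145.9)
    o.append(im[r*5:r*5+500,c*5:c*5+400])
cv2.imwrite("pics/k2.png",np.hstack(o))
```

```text
(no output)
```

View pics/k2.png

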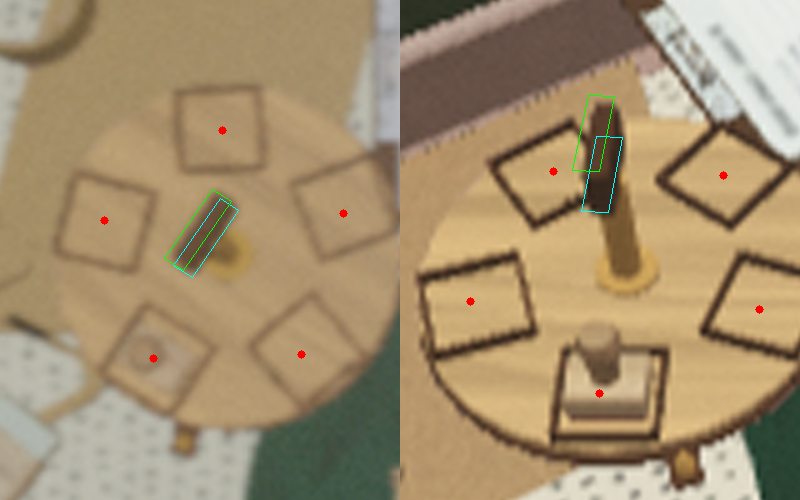

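```bash
python3 st.py
python3 - <<'E'
from h import *
f=optics.grab_frame("scene");b=cv2.imread("pics/scene0.png")
o=[cv2.convertScaleAbs(cv2.resize(i[155:235,200:265],(390,480),interpolation=cv2.INTER_CUBIC),alpha=1.8) for i in(b,f["image"])]
cv2.imwrite("pics/k3.png",np.hstack(o))
E
```

```text
pos [0.628  0.2767 0.1082] yaw 55.6 tilt [0.004 0.002] F [0.04 0.99 6.72] t 5.2 op 0.0002 ff 3.4 j7 0.03
```

View pics/k3.png

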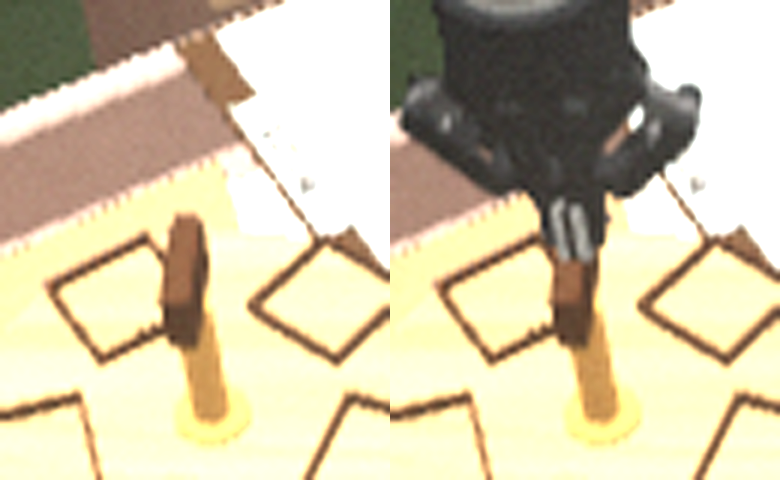

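```bash
python3 -m inch '{"xyz":[[0,0,0],[0,0,0],[0,0,0],[0,0.05,-0.08],[0,0,-0.08],[0,0,0],[0,0,0]],"dr":[[0,0,0.02],[0,0,0.02],[0,0,0.02],[0,0,0],[0,0,0],[0,0,0],[0,0,0]]}' 0.4 40 >/dev/null
python3 st.py
python3 -m inch '{"xyz":[[0,0,0],[0,0,0],[0,0,0],[0,0,0],[0,0,0],[0,0,0],[0,0,0]],"dr":[[0,0,0],[0,0,0],[0,0,0],[0,0,0],[0,0,0],[0,0,0],[0,0,0]]}' 1 40 >/dev/null
python3 st.py
```

```text
pos [0.6261 0.2816 0.0854] yaw 58.3 tilt [-0.002 -0.   ] F [-0.03 -0.48  0.4 ] t 6.0 op 0.0515 ff 0.0 j7 0.06
pos [0.627  0.2819 0.0869] yaw 58.3 tilt [0.001 0.   ] F [ 0.01 -0.17  2.43] t 6.7 op 0.013 ff 41.0 j7 0.06
```

```bash
python3 -m inch '{"xyz":[[0,0,0],[0,0,0],[0,0,0],[0,0,0],[0,0,0],[0,0,0],[0,0,0],[0,0,0]],"dr":[[0,0,-0.168],[0,0,-0.168],[0,0,-0.168],[0,0,-0.168],[0,0,-0.168],[0,0,-0.168],[0,0,-0.168],[0,0,0]]}' >/dev/null
python3 st.py
python3 -m inch '{"xyz":[[0,0,0],[0,0,0],[0,0,0],[0,0,0.3],[0,0,0.4],[0,0,0.4],[-0.2,-0.35,0],[-0.2,-0.35,0]],"dr":[[0,0,0],[0,0,0],[0,0,0],[0,0,0],[0,0,0],[0,0,0],[0,0,0],[0,0,0]]}' 0.4 40 >/dev/null
python3 -m inch '{"xyz":[[-0.2,-0.35,0],[-0.2,-0.35,0],[-0.2,-0.35,0],[0,-0.4,0],[0,0,0]],"dr":[[0,0,0],[0,0,0],[0,0,0],[0,0,0],[0,0,0]]}' >/dev/null
cat > pk.py <<'E'
from h import *
from scipy.optimize import least_squares
def stampcand():
    ft=optics.grab_frame("top");a=optics.outline_of("stamp_a","top");ap=optics.pinpoint("stamp_a","top")
    fs=optics.grab_frame("scene");b=optics.outline_of("stamp_a","scene");bp=optics.pinpoint("stamp_a","scene")
    for nm,f,o,p in(("top",ft,a,ap),("scene",fs,b,bp)):
        print(nm,"pin",[(np.round(ray(f,d["location"],0)[:2],3)).tolist() for d in p if d["confidence"]>.25])
        print(nm,"out",[(np.round(ray(f,np.argwhere(d["pixels"]).mean(0),.045)[:2],3).tolist(),np.round(f["image"][d["pixels"]].mean(0)).tolist()) for d in o if d["confidence"]>.25])
    return ft,fs
def car():
    R={}
    for c in("top","scene"):
        f=optics.grab_frame(c);p=[ray(f,d["location"],.016)[:2] for d in optics.pinpoint("pocket_1",c) if d["confidence"]>.2]
        R[c]=np.array([q for q in p if abs(np.linalg.norm(q-[.6255,.283])-.085)<.02])
        if len(R[c])<3: print(c,"few",R[c]);continue
        fit=least_squares(lambda v:np.r_[[min(np.linalg.norm(q-(v[:2]+.085*np.array([np.cos(v[2]+k*2*np.pi/5),np.sin(v[2]+k*2*np.pi/5)]))) for k in range(5)) for q in R[c]],0.3*(v[:2]-[.6255,.283])],[.6255,.283,np.arctan2(*(R[c][0]-[.6255,.283])[::-1])])
        print(c,"axis",np.round(fit.x[:2],4),"ang mod72",round(np.degrees(fit.x[2])%72,1),"n",len(R[c]),"rms",round(np.sqrt(fit.cost*2/len(R[c])),4))
E
python3 st.py; python3 -c "
from pk import *
stampcand();car()
for c in('top','scene'):
    f=optics.grab_frame(c);[print(c,'load',round(d['confidence'],2),np.round(ray(f,d['location'],.016),3)) for d in optics.pinpoint('load_point',c)]"
```

```text
pos [0.626  0.2812 0.0869] yaw 5.3 tilt [-0.001 -0.002] F [-4.05 -1.67  5.82] t 7.5 op 0.0131 ff 41.5 j7 -0.77
pos [0.5063 0.0147 0.2179] yaw 4.8 tilt [-0.001 -0.005] F [ 0.42  0.2  -0.22] t 8.8 op 0.0513 ff 0.0 j7 -0.25
top pin [[0.68, -0.295], [0.312, 0.115], [0.502, -0.308], [0.392, -0.29], [0.437, -0.195], [0.551, -0.198]]
top out [([0.674, -0.291], [124.0, 75.0, 117.0]), ([0.502, -0.294], [73.0, 83.0, 104.0]), ([0.605, -0.257], [129.0, 80.0, 123.0]), ([0.544, -0.182], [78.0, 87.0, 108.0]), ([0.437, -0.192], [82.0, 92.0, 112.0]), ([0.401, -0.284], [135.0, 121.0, 180.0])]
scene pin [[0.315, 0.125], [0.439, -0.085], [0.388, -0.293], [0.44, -0.206], [0.535, -0.183], [0.505, -0.289], [0.662, -0.29], [0.623, -0.269], [0.544, -0.094]]
scene out [([0.393, -0.281], [122.0, 107.0, 184.0]), ([0.426, -0.188], [63.0, 73.0, 89.0]), ([0.432, -0.079], [62.0, 71.0, 87.0]), ([0.598, -0.255], [110.0, 55.0, 97.0]), ([0.596, 0.293], [105.0, 150.0, 180.0]), ([0.669, -0.289], [105.0, 54.0, 94.0]), ([0.537, -0.091], [65.0, 74.0, 89.0]), ([0.492, -0.291], [60.0, 69.0, 84.0]), ([0.535, -0.178], [62.0, 71.0, 86.0])]
top axis [0.63   0.2843] ang mod72 25.7 n 4 rms 0.0048
scene axis [0.6196 0.2818] ang mod72 22.6 n 5 rms 0.0056
scene load 0.68 [0.542 0.305 0.016]
scene load 0.25 [0.615 0.369 0.016]
```

```bash
python3 -m inch '{"xyz":[[-0.18,-0.286,0],[-0.18,-0.286,0],[-0.18,-0.286,0],[0,0,-0.3],[0,0,-0.3],[0,0,-0.3],[0,0,0],[0,0,0]],"dr":[[0,0,0],[0,0,0],[0,0,0],[0,0,0],[0,0,0],[0,0,0],[0,0,0],[0,0,0]]}' >/dev/null
python3 st.py
python3 - <<'E'
from h import *
o=[]
for c in("top","scene"):
    f=optics.grab_frame(c);p=np.int32(proj(f,env.observe()["position"]));x=f["image"][p[1]-50:p[1]+50,p[0]-50:p[0]+50]
    o.append(cv2.convertScaleAbs(cv2.resize(x,(400,400),interpolation=cv2.INTER_CUBIC),alpha=1.8))
cv2.imwrite("pics/s1.png",np.hstack(o))
E
```

```text
pos [ 0.4419 -0.0787  0.1108] yaw 5.5 tilt [-0.001  0.001] F [ 1.01 -0.47 -0.25] t 10.3 op 0.0511 ff 0.0 j7 -0.11
```

View pics/s1.png

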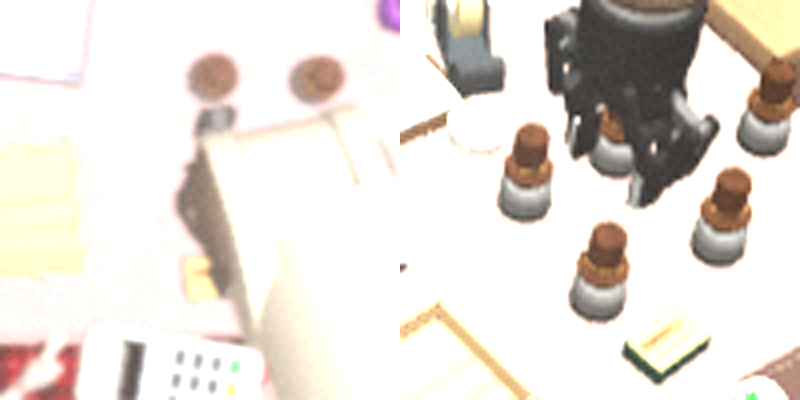

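```bash
python3 -m inch '{"xyz":[[0,-0.06,-0.2],[0,0,-0.2],[0,0,-0.13],[0,0,0],[0,0,0]],"dr":[[0,0,0],[0,0,0],[0,0,0],[0,0,0],[0,0,0]]}' >/dev/null
python3 st.py
python3 -m inch '{"xyz":[[0,0,0],[0,0,0],[0,0,0],[0,0,0],[0,0,0]],"dr":[[0,0,0],[0,0,0],[0,0,0],[0,0,0],[0,0,0]]}' 1 60 >/dev/null
python3 st.py
```

```text
pos [ 0.4433 -0.0866  0.0484] yaw 5.4 tilt [ 0.002 -0.001] F [ 0.11 -0.15  1.38] t 10.9 op 0.0514 ff 0.0 j7 -0.21
pos [ 0.4427 -0.0866  0.0474] yaw 5.4 tilt [ 0.002 -0.   ] F [1.13 0.08 4.09] t 11.4 op 0.0221 ff 58.7 j7 -0.22
```

```bash
python3 -m inch '{"xyz":[[0,0,0.2],[0,0,0.3],[0,0,0.4],[0,0,0],[0,0,0]],"dr":[[0,0,0],[0,0,0],[0,0,0],[0,0,0],[0,0,0]]}' >/dev/null
python3 st.py
python3 - <<'E'
from h import *
o=[]
for c in("top","scene"):
    f=optics.grab_frame(c);p=np.int32(proj(f,env.observe()["position"]));print(p);x=f["image"][p[1]-30:p[1]+30,p[0]-30:p[0]+30]
    o.append(cv2.convertScaleAbs(cv2.resize(x,(400,400),interpolation=cv2.INTER_CUBIC),alpha=1.8))
cv2.imwrite("pics/s2.png",np.hstack(o))
E
```

```text
pos [ 0.442  -0.0872  0.1554] yaw 5.4 tilt [ 0.001 -0.002] F [-0.08  0.27 -2.33] t 11.9 op 0.0219 ff 59.8 j7 -0.03
[360 226]
[384 180]
```

View pics/s2.png

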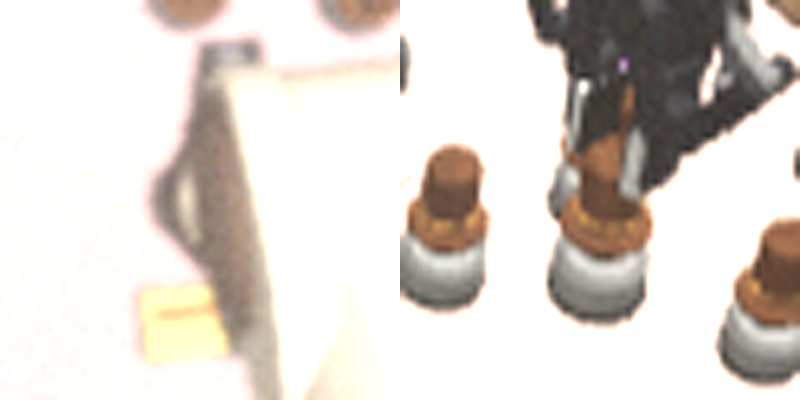

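```bash
python3 -m inch '{"xyz":[[0.304,0.286,0],[0.304,0.286,0],[0.304,0.286,0],[0.304,0.286,0],[0,0,-0.3],[0,0,-0.3],[0,0,-0.1],[0,0,0]],"dr":[[0,0,0],[0,0,0],[0,0,0],[0,0,0],[0,0,0],[0,0,0],[0,0,0],[0,0,0]]}' >/dev/null
python3 st.py
python3 -c "
from pk import *
for c in('top','scene'):
    f=optics.grab_frame(c);[print(c,'plate',round(d['confidence'],2),np.round(ray(f,d['location'],.01),3)) for d in optics.pinpoint('plate_top',c)]
    [print(c,'st',round(d['confidence'],2),np.round(ray(f,d['location'],.025),3)) for d in optics.pinpoint('stamp_a',c)]
    [print(c,'tray',round(d['confidence'],2),np.round(ray(f,d['location'],0),3)) for d in optics.pinpoint('repair_tray',c)]"
```

```text
pos [0.5843 0.0502 0.0673] yaw 5.4 tilt [-0.007 -0.   ] F [-0.1  -0.27 -1.55] t 12.8 op 0.0224 ff 59.9 j7 -0.47
top plate 0.4 [0.593 0.05  0.01 ]
top st 0.72 [ 0.608 -0.255  0.025]
top st 0.69 [ 0.54  -0.182  0.025]
top st 0.66 [ 0.407 -0.283  0.025]
top st 0.62 [ 0.502 -0.296  0.025]
top st 0.62 [0.323 0.121 0.025]
top st 0.57 [ 0.622 -0.111  0.025]
top st 0.43 [ 0.671 -0.286  0.025]
top tray 0.55 [0.688 0.22  0.   ]
scene plate 0.74 [0.717 0.26  0.01 ]
scene plate 0.66 [0.415 0.088 0.01 ]
scene plate 0.59 [0.595 0.05  0.01 ]
scene plate 0.47 [0.613 0.364 0.01 ]
scene st 0.82 [ 0.533 -0.089  0.025]
scene st 0.81 [ 0.379 -0.269  0.025]
scene st 0.69 [ 0.485 -0.268  0.025]
scene st 0.65 [ 0.661 -0.288  0.025]
scene st 0.62 [ 0.522 -0.161  0.025]
scene st 0.62 [ 0.588 -0.247  0.025]
scene st 0.61 [0.301 0.137 0.025]
scene st 0.54 [0.584 0.045 0.025]
scene st 0.52 [ 0.428 -0.18   0.025]
```

```bash
python3 -m inch '{"xyz":[[0,0,-0.06],[0,0,-0.04],[0,0,0],[0,0,0]],"dr":[[0,0,0],[0,0,0],[0,0,0],[0,0,0]]}' >/dev/null;python3 st.py
python3 -m inch '{"xyz":[[0,0,-0.03],[0,0,0],[0,0,0]],"dr":[[0,0,0],[0,0,0],[0,0,0]]}' >/dev/null;python3 st.py
python3 -m inch '{"xyz":[[0,0,-0.03],[0,0,0],[0,0,0]],"dr":[[0,0,0],[0,0,0],[0,0,0]]}' >/dev/null;python3 st.py
```

```text
pos [0.5875 0.0506 0.0588] yaw 5.4 tilt [-0.  0.] F [ 1.3   0.61 -1.89] t 13.6 op 0.022 ff 60.0 j7 -0.48
pos [0.5876 0.0506 0.0556] yaw 5.4 tilt [ 0. -0.] F [-1.6  -0.92  4.97] t 13.9 op 0.0218 ff 60.6 j7 -0.49
pos [0.5877 0.0506 0.0524] yaw 5.4 tilt [ 0. -0.] F [-3.31 -1.23  8.8 ] t 14.2 op 0.0222 ff 61.0 j7 -0.49
```

```bash
python3 -m inch '{"xyz":[[0,0,-0.02],[0,0,0],[0,0,0],[0,0,0]],"dr":[[0,0,0],[0,0,0],[0,0,0],[0,0,0]]}' >/dev/null;python3 st.py
python3 -m inch '{"xyz":[[0,0,0.1],[0,0,0.2],[0,0,0.4],[0,0,0.3],[-0.09,0.41,0],[-0.09,0.41,0],[-0.05,0.41,0],[-0.05,0.41,0]],"dr":[[0,0,0],[0,0,0],[0,0,0],[0,0,0],[0,0,0],[0,0,0],[0,0,0],[0,0,0]]}' >/dev/null;python3 st.py
python3 -m inch '{"xyz":[[-0.05,0.41,0],[-0.04,0.1,0],[0,0,-0.2],[0,0,0],[0,0,0]],"dr":[[0,0,0],[0,0,0],[0,0,0],[0,0,0],[0,0,0]]}' >/dev/null;python3 st.py
cat > held.py <<'E'
from pk import *
import sys
s=env.observe()["position"];z=s[2]-.047
for c in('top','scene'):
    f=optics.grab_frame(c)
    for n,zz in(('stamp_a',z),('load_point',.016)):
        for d in optics.pinpoint(n,c):
            q=ray(f,d['location'],zz)
            if np.linalg.norm(q[:2]-s[:2])<.06: print(c,n,round(d['confidence'],2),np.round(q,3),"rel",np.round(q[:2]-s[:2],3))
car()
E
python3 held.py
```

```text
pos [0.5877 0.0506 0.0503] yaw 5.4 tilt [ 0. -0.] F [-3.16 -0.39 10.52] t 14.6 op 0.0224 ff 61.2 j7 -0.49
pos [0.5536 0.2478 0.1692] yaw 5.3 tilt [ 0. -0.] F [ 1.05  0.17 -1.4 ] t 15.4 op 0.0223 ff 59.0 j7 -0.74
pos [0.543  0.3065 0.1446] yaw 5.4 tilt [-0.002 -0.001] F [ 0.79 -0.53 -1.15] t 15.9 op 0.0222 ff 59.1 j7 -0.85
top load_point 0.57 [0.544 0.302 0.016] rel [ 0.001 -0.004]
scene stamp_a 0.55 [0.55  0.304 0.098] rel [ 0.007 -0.003]
top axis [0.6293 0.2824] ang mod72 22.5 n 5 rms 0.0072
scene axis [0.6166 0.2806] ang mod72 22.9 n 5 rms 0.0058
```

```bash
python3 -m inch '{"xyz":[[0,0,-0.25],[0,0,-0.25],[0,0,-0.1],[0,0,-0.05],[0,0,-0.03],[0,0,-0.01],[0,0,0]],"dr":[[0,0,0],[0,0,0],[0,0,0],[0,0,0],[0,0,0],[0,0,0],[0,0,0]]}' >/dev/null;python3 st.py
```

```text
pos [0.5438 0.3088 0.0639] yaw 5.4 tilt [0.002 0.001] F [-1.55 -0.18  2.57] t 17.1 op 0.0223 ff 59.6 j7 -0.91
```

```bash
python3 -m inch '{"xyz":[[0,0,0],[0,0,0],[0,0,0],[0,0,0.2],[0,0,0.4],[0,0,0.4],[0,0,0.13]],"dr":[[0,0,0],[0,0,0],[0,0,0],[0,0,0],[0,0,0],[0,0,0],[0,0,0]]}' 0.4 40 >/dev/null
python3 -m inch '{"xyz":[[0.35,-0.11,0],[0.335,-0.11,0],[0,0,-0.2],[0,0,-0.4],[0,0,-0.3],[0,0,-0.05],[0,0,0]],"dr":[[0,0,0],[0,0,0],[0,0,0],[0,0,0],[0,0,0],[0,0,0],[0,0,0]]}' >/dev/null;python3 st.py
python3 -c "
from pk import *
f=optics.grab_frame('scene')
[print(round(d['confidence'],2),np.round(ray(f,d['location'],.016),3)) for d in optics.pinpoint('stamp_a','scene')]
"
```

```text
pos [0.6246 0.2809 0.0829] yaw 5.4 tilt [-0.003 -0.001] F [-1.06 -0.35  0.38] t 18.5 op 0.0516 ff 0.0 j7 -0.77
0.86 [0.543 0.311 0.016]
0.82 [ 0.376 -0.283  0.016]
0.79 [ 0.481 -0.273  0.016]
0.75 [ 0.533 -0.083  0.016]
0.67 [ 0.532 -0.178  0.016]
0.64 [0.305 0.138 0.016]
0.55 [ 0.645 -0.283  0.016]
0.48 [ 0.592 -0.256  0.016]
```

```bash
python3 -m inch '{"xyz":[[0,0,0.02],[0,0,0],[0,0,0],[0,0,0],[0,0,0],[0,0,0]],"dr":[[0,0,0],[0,0,0],[0,0,0],[0,0,0],[0,0,0],[0,0,0]]}' 1 40 >/dev/null;python3 st.py
python3 -m inch '{"xyz":[[0,0,0],[0,0,0],[0,0,0],[0,0,0],[0,0,0],[0,0,0],[0,0,0],[0,0,0]],"dr":[[0,0,-0.16],[0,0,-0.16],[0,0,-0.16],[0,0,-0.16],[0,0,-0.16],[0,0,-0.16],[0,0,-0.16],[0,0,-0.16]]}' >/dev/null
python3 -m inch '{"xyz":[[0,0,0],[0,0,0],[0,0,0]],"dr":[[0,0,-0.16],[0,0,-0.16],[0,0,0]]}' >/dev/null; python3 st.py
```

```text
pos [0.626  0.2819 0.0887] yaw 5.4 tilt [0.002 0.   ] F [-2.38 -1.3   6.15] t 19.2 op 0.0133 ff 41.3 j7 -0.77
pos [0.6254 0.2823 0.0887] yaw -66.8 tilt [0.001 0.001] F [-3.52 -1.91  6.14] t 20.3 op 0.0128 ff 41.3 j7 -1.88
```

```bash
python3 -m inch '{"xyz":[[0,0,0],[0,0,0],[0,0,0],[0,0,0.2],[0,0,0.4],[0,0,0.4]],"dr":[[0,0,0],[0,0,0],[0,0,0],[0,0,0],[0,0,0],[0,0,0]]}' 0.4 40 >/dev/null
python3 -m inch '{"xyz":[[-0.07,-0.312,0],[-0.07,-0.312,0],[-0.07,-0.312,0],[-0.07,-0.312,0],[-0.07,-0.312,0],[-0.07,-0.312,0],[-0.07,-0.312,0],[-0.07,-0.312,0]],"dr":[[0,0,0.16],[0,0,0.16],[0,0,0.16],[0,0,0.16],[0,0,0.16],[0,0,0.16],[0,0,0.16],[0,0,0.16]]}' >/dev/null
python3 -m inch '{"xyz":[[-0.07,-0.312,0],[-0.07,-0.312,0],[0,0,0],[0,0,0]],"dr":[[0,0,0.16],[0,0,0.16],[0,0,0],[0,0,0]]}' >/dev/null
python3 st.py; python3 -c "
from pk import *
stampcand();car()"
```

```text
pos [ 0.5412 -0.0946  0.2064] yaw 5.2 tilt [-0.  0.] F [0.01 0.52 0.47] t 22.1 op 0.0515 ff 0.0 j7 -0.03
top pin [[0.632, 0.371], [0.552, -0.114], [0.316, 0.12], [0.444, -0.199], [0.679, -0.29]]
top out [([0.626, 0.368], [63.0, 81.0, 103.0]), ([0.322, 0.12], [138.0, 122.0, 185.0]), ([0.545, -0.093], [76.0, 85.0, 104.0]), ([0.682, -0.306], [144.0, 95.0, 138.0]), ([0.622, 0.273], [103.0, 140.0, 166.0])]
scene pin [[0.541, -0.182], [0.437, -0.207], [0.312, 0.118], [0.496, -0.298], [0.611, -0.262], [0.662, -0.303], [0.544, -0.098], [0.394, -0.293], [0.642, 0.363]]
scene out [([0.425, -0.188], [61.0, 71.0, 86.0]), ([0.392, -0.28], [122.0, 107.0, 185.0]), ([0.492, -0.29], [62.0, 72.0, 87.0]), ([0.535, -0.176], [63.0, 72.0, 86.0]), ([0.658, -0.279], [98.0, 50.0, 87.0]), ([0.598, -0.255], [109.0, 54.0, 96.0]), ([0.622, 0.37], [58.0, 71.0, 86.0]), ([0.538, -0.092], [65.0, 75.0, 89.0]), ([0.309, 0.127], [127.0, 113.0, 189.0])]
top axis [0.6286 0.2809] ang mod72 23.7 n 5 rms 0.0041
scene axis [0.6207 0.2846] ang mod72 24.2 n 5 rms 0.0043
```

```bash
python3 -m inch '{"xyz":[[0.025,0,-0.4],[0,0,-0.4],[0,0,-0.35],[0,0,-0.175],[0,0,0],[0,0,0]],"dr":[[0,0,0],[0,0,0],[0,0,0],[0,0,0],[0,0,0],[0,0,0]]}' >/dev/null;python3 st.py
python3 -m inch '{"xyz":[[0,0,0],[0,0,0],[0,0,0],[0,0,0],[0,0,0]],"dr":[[0,0,0],[0,0,0],[0,0,0],[0,0,0],[0,0,0]]}' 1 60 >/dev/null;python3 st.py
python3 -m inch '{"xyz":[[0,0,0.2],[0,0,0.3],[0,0,0.3],[0.18,0.4,0],[0.18,0.4,0],[0,0.4,0],[0,0,-0.3],[0,0,-0.3]],"dr":[[0,0,0],[0,0,0],[0,0,0],[0,0,0],[0,0,0],[0,0,0],[0,0,0],[0,0,0]]}' >/dev/null
python3 -m inch '{"xyz":[[0,0,-0.06],[0,0,0],[0,0,0]],"dr":[[0,0,0],[0,0,0],[0,0,0]]}' >/dev/null;python3 st.py; python3 held.py|grep -v axis
```

```text
pos [ 0.5449 -0.0926  0.0479] yaw 5.4 tilt [0.    0.001] F [ 1.05 -0.03  1.21] t 23.2 op 0.0513 ff 0.0 j7 -0.18
pos [ 0.5457 -0.0931  0.0483] yaw 5.4 tilt [ 0.002 -0.   ] F [ 2.23 -0.02  1.81] t 23.7 op 0.0218 ff 58.7 j7 -0.18
pos [0.5864 0.0461 0.0655] yaw 5.4 tilt [0.001 0.   ] F [-0.08  1.66 -0.66] t 24.8 op 0.0214 ff 59.5 j7 -0.42
scene stamp_a 0.69 [0.584 0.043 0.018] rel [-0.003 -0.003]
```

Press.

```bash
python3 -m inch '{"xyz":[[0,0,-0.05],[0,0,-0.03],[0,0,0],[0,0,0]],"dr":[[0,0,0],[0,0,0],[0,0,0],[0,0,0]]}' >/dev/null;python3 st.py
python3 -m inch '{"xyz":[[0,0,-0.03],[0,0,0],[0,0,0]],"dr":[[0,0,0],[0,0,0],[0,0,0]]}' >/dev/null;python3 st.py
python3 -m inch '{"xyz":[[0,0,-0.03],[0,0,0],[0,0,0]],"dr":[[0,0,0],[0,0,0],[0,0,0]]}' >/dev/null;python3 st.py
```

```text
pos [0.5862 0.0465 0.0549] yaw 5.4 tilt [0.001 0.   ] F [ 1.45 -0.08  2.97] t 25.7 op 0.0213 ff 60.0 j7 -0.43
pos [0.5861 0.0464 0.0513] yaw 5.4 tilt [0.001 0.   ] F [1.71 0.19 2.87] t 26.0 op 0.0217 ff 60.1 j7 -0.43
pos [0.5868 0.0465 0.0494] yaw 5.4 tilt [ 0.003 -0.   ] F [-0.78 -0.62 13.98] t 26.3 op 0.0216 ff 61.7 j7 -0.44
```

```bash
python3 -m inch '{"xyz":[[0,0,0.1],[0,0,0.3],[0,0,0.3],[-0.3,0.16,0],[-0.3,0.16,0],[-0.3,0.16,0],[-0.35,0.15,0],[0,0,0]],"dr":[[0,0,0],[0,0,0],[0,0,0],[0,0,0],[0,0,0],[0,0,0],[0,0,0],[0,0,0]]}' >/dev/null;python3 st.py;python3 held.py|grep stamp
python3 -m inch '{"xyz":[[0,0,-0.3],[0,0,-0.2],[0,0,-0.1],[0,0,-0.03],[0,0,0]],"dr":[[0,0,0],[0,0,0],[0,0,0],[0,0,0],[0,0,0]]}' >/dev/null;python3 st.py
```

```text
pos [0.4273 0.123  0.13  ] yaw 5.8 tilt [-0.008 -0.003] F [ 1.3  -0.98 -1.58] t 27.1 op 0.0218 ff 59.7 j7 -0.52
scene stamp_a 0.75 [0.434 0.117 0.083] rel [ 0.006 -0.006]
pos [0.4357 0.1221 0.0559] yaw 5.4 tilt [-0.  0.] F [ 0.2   0.37 -1.37] t 28.1 op 0.022 ff 59.7 j7 -0.65
```

```bash
python3 -m inch '{"xyz":[[0,0,-0.02],[0,0,0],[0,0,0]],"dr":[[0,0,0],[0,0,0],[0,0,0]]}' >/dev/null;python3 st.py
python3 -m inch '{"xyz":[[0,0,0],[0,0,0],[0,0,0],[0,0,0.2],[0,0,0.4],[0,0,0.4]],"dr":[[0,0,0],[0,0,0],[0,0,0],[0,0,0],[0,0,0],[0,0,0]]}' 0.4 60 >/dev/null
python3 -m inch '{"xyz":[[0.127,-0.36,0],[0.127,-0.36,0],[0.127,-0.36,0],[0.127,-0.36,0],[0.127,-0.36,0],[0.127,-0.36,0],[0.127,-0.36,0],[0,0,0]],"dr":[[0,0,0],[0,0,0],[0,0,0],[0,0,0],[0,0,0],[0,0,0],[0,0,0],[0,0,0]]}' >/dev/null
python3 st.py; python3 -c "
from pk import *
stampcand()"
```

```text
pos [0.4362 0.1218 0.0541] yaw 5.4 tilt [0.001 0.   ] F [-0.5  -0.57 -1.72] t 28.4 op 0.0218 ff 59.7 j7 -0.66
pos [ 0.5428 -0.1892  0.1729] yaw 4.8 tilt [ 0.001 -0.003] F [-1.33  0.1  -0.22] t 29.8 op 0.0511 ff 0.0 j7 0.1
top pin [[0.444, -0.2], [0.626, 0.374], [0.641, 0.295], [0.43, 0.105], [0.396, -0.291], [0.672, -0.293], [0.321, 0.122]]
top out [([0.402, -0.283], [134.0, 121.0, 178.0]), ([0.625, 0.37], [66.0, 85.0, 107.0]), ([0.684, -0.29], [127.0, 85.0, 122.0]), ([0.438, -0.192], [81.0, 90.0, 112.0]), ([0.439, 0.114], [72.0, 90.0, 115.0]), ([0.321, 0.12], [141.0, 123.0, 188.0])]
scene pin [[0.498, -0.292], [0.311, 0.12], [0.533, -0.184], [0.688, -0.305], [0.64, 0.372], [0.395, -0.298], [0.431, -0.199], [0.443, 0.111], [0.606, -0.262]]
scene out [([0.31, 0.127], [130.0, 115.0, 193.0]), ([0.425, -0.189], [62.0, 72.0, 87.0]), ([0.535, -0.177], [61.0, 70.0, 85.0]), ([0.664, -0.284], [101.0, 51.0, 89.0]), ([0.597, -0.254], [109.0, 56.0, 97.0]), ([0.393, -0.281], [119.0, 106.0, 180.0]), ([0.622, 0.37], [58.0, 71.0, 86.0]), ([0.43, 0.12], [59.0, 71.0, 87.0]), ([0.494, -0.292], [55.0, 64.0, 79.0])]
```

```bash
python3 -m inch '{"xyz":[[0,0,-0.35],[0,0,-0.35],[0,0,-0.2],[0,0,-0.145],[0,0,0],[0,0,0]],"dr":[[0,0,0],[0,0,0],[0,0,0],[0,0,0],[0,0,0],[0,0,0]]}' >/dev/null;python3 st.py
python3 -m inch '{"xyz":[[0,0,0],[0,0,0],[0,0,0],[0,0,0],[0,0,0]],"dr":[[0,0,0],[0,0,0],[0,0,0],[0,0,0],[0,0,0]]}' 1 60 >/dev/null;python3 st.py
python3 -m inch '{"xyz":[[0,0,0.2],[0,0,0.3],[0,0,0.3],[0.09,0.38,0],[0.09,0.38,0],[0.09,0.38,0],[0.09,0.38,0],[0.02,0.4,0]],"dr":[[0,0,0],[0,0,0],[0,0,0],[0,0,0],[0,0,0],[0,0,0],[0,0,0],[0,0,0]]}' >/dev/null
python3 -m inch '{"xyz":[[0,0,-0.3],[0,0,-0.3],[0,0,-0.05],[0,0,0],[0,0,0]],"dr":[[0,0,0],[0,0,0],[0,0,0],[0,0,0],[0,0,0]]}' >/dev/null;python3 st.py; python3 held.py|grep stamp
```

```text
pos [ 0.543  -0.18    0.0489] yaw 5.5 tilt [ 0.001 -0.   ] F [0.86 0.26 0.02] t 30.7 op 0.0514 ff 0.0 j7 -0.01
pos [ 0.5434 -0.1808  0.049 ] yaw 5.4 tilt [ 0.002 -0.   ] F [2.08 0.26 2.87] t 31.2 op 0.0219 ff 58.7 j7 -0.01
pos [0.5887 0.0496 0.0673] yaw 5.4 tilt [0.001 0.   ] F [ 0.53  0.02 -0.95] t 32.5 op 0.0218 ff 59.3 j7 -0.42
scene stamp_a 0.65 [0.582 0.047 0.02 ] rel [-0.007 -0.003]
```

```bash
python3 -m inch '{"xyz":[[0,0,-0.05],[0,0,-0.05],[0,0,0],[0,0,0]],"dr":[[0,0,0],[0,0,0],[0,0,0],[0,0,0]]}' >/dev/null;python3 st.py
python3 -m inch '{"xyz":[[0,0,-0.03],[0,0,0],[0,0,0]],"dr":[[0,0,0],[0,0,0],[0,0,0]]}' >/dev/null;python3 st.py
python3 -m inch '{"xyz":[[0,0,-0.02],[0,0,0],[0,0,0]],"dr":[[0,0,0],[0,0,0],[0,0,0]]}' >/dev/null;python3 st.py
```

```text
pos [0.5891 0.0502 0.0548] yaw 5.4 tilt [0.002 0.   ] F [-0.11  0.32  7.47] t 33.4 op 0.0213 ff 60.6 j7 -0.43
pos [0.5894 0.0502 0.0518] yaw 5.4 tilt [0.003 0.   ] F [ 0.03 -0.43 10.13] t 33.7 op 0.0217 ff 61.0 j7 -0.43
pos [0.5898 0.0502 0.0498] yaw 5.4 tilt [0.004 0.   ] F [-0.37  0.18 12.01] t 34.0 op 0.0214 ff 61.2 j7 -0.43
```

```bash
python3 -m inch '{"xyz":[[0,0,0.1],[0,0,0.2],[0,0,0.4],[0,0,0.3],[-0.064,0.355,0],[-0.064,0.355,0],[-0.064,0.355,0],[-0.064,0.355,0]],"dr":[[0,0,0],[0,0,0],[0,0,0],[0,0,0],[0,0,0],[0,0,0],[0,0,0],[0,0,0]]}' >/dev/null
python3 -m inch '{"xyz":[[-0.064,0.355,0],[-0.064,0.355,0],[0,0,-0.3],[0,0,0],[0,0,0]],"dr":[[0,0,0],[0,0,0],[0,0,0],[0,0,0],[0,0,0]]}' >/dev/null;python3 st.py;python3 held.py
```

```text
pos [0.541  0.3043 0.1309] yaw 5.4 tilt [-0.003 -0.002] F [-0.36  0.65 -0.89] t 35.3 op 0.0215 ff 59.4 j7 -0.81
top load_point 0.78 [0.54  0.305 0.016] rel [-0.001  0.001]
scene stamp_a 0.64 [0.544 0.304 0.084] rel [ 0.003 -0.001]
scene load_point 0.84 [0.538 0.308 0.016] rel [-0.003  0.004]
top axis [0.6284 0.277 ] ang mod72 22.2 n 4 rms 0.0038
scene axis [0.6202 0.2827] ang mod72 23.8 n 5 rms 0.0056
```

Stamp is over the pocket; lower (−67 mm) and release.

```bash
python3 -m inch '{"xyz":[[0,0,-0.25],[0,0,-0.15],[0,0,-0.08],[0,0,-0.06],[0,0,-0.02],[0,0,0],[0,0,0]],"dr":[[0,0,0],[0,0,0],[0,0,0],[0,0,0],[0,0,0],[0,0,0],[0,0,0]]}' >/dev/null;python3 st.py
```

```text
pos [0.5419 0.306  0.0659] yaw 5.4 tilt [0.001 0.001] F [-1.9  -0.04  1.1 ] t 36.5 op 0.0215 ff 60.0 j7 -0.86
```

```bash
python3 -m inch '{"xyz":[[0,0,0],[0,0,0],[0,0,0],[0,0,0.2],[0,0,0.4],[0,0,0.4],[0,0,0.13]],"dr":[[0,0,0],[0,0,0],[0,0,0],[0,0,0],[0,0,0],[0,0,0.1],[0,0,0.18]]}' 0.4 40 >/dev/null
python3 -m inch '{"xyz":[[0.175,-0.05,0],[0.175,-0.05,0],[0.175,-0.05,0],[0.175,-0.05,0],[0,0,0],[0,0,0],[0,0,0],[0,0,0]],"dr":[[0,0,0.18],[0,0,0.18],[0,0,0.18],[0,0,0.18],[0,0,0.18],[0,0,0.18],[0,0,0.18],[0,0,0.18]]}' >/dev/null
python3 -m inch '{"xyz":[[0,0,0],[0,0,0],[0,0,0],[0,0,0],[0,0,0]],"dr":[[0,0,0.18],[0,0,0.18],[0,0,0.18],[0,0,0.14],[0,0,0]]}' >/dev/null;python3 st.py
python3 -c "
from pk import *
f=optics.grab_frame('scene')
print([np.round(ray(f,d['location'],.016),3).tolist() for d in optics.pinpoint('stamp_a','scene')])"
```

```text
pos [0.6259 0.2811 0.2002] yaw 113.4 tilt [-0.001  0.   ] F [0.11 0.25 0.69] t 38.5 op 0.0514 ff 0.0 j7 1.03
[[0.311, 0.127, 0.016], [0.428, -0.196, 0.016], [0.482, -0.279, 0.016], [0.387, -0.284, 0.016], [0.43, 0.127, 0.016], [0.603, -0.257, 0.016], [0.536, 0.31, 0.016], [0.63, 0.371, 0.016]]
```

```bash
python3 -m inch '{"xyz":[[0,0,-0.35],[0,0,-0.35],[0,0,-0.22],[0,0,0],[0,0,0]],"dr":[[0,0,0],[0,0,0],[0,0,0],[0,0,0],[0,0,0]]}' >/dev/null;python3 st.py
python3 -m inch '{"xyz":[[0,0,0],[0,0,0],[0,0,0],[0,0,0],[0,0,0],[0,0,0]],"dr":[[0,0,0],[0,0,0],[0,0,0],[0,0,0],[0,0,0],[0,0,0]]}' 1 40 >/dev/null;python3 st.py
python3 -m inch '{"xyz":[[0,0,0],[0,0,0],[0,0,0],[0,0,0],[0,0,0],[0,0,0],[0,0,0],[0,0,0]],"dr":[[0,0,-0.16],[0,0,-0.16],[0,0,-0.16],[0,0,-0.16],[0,0,-0.16],[0,0,-0.16],[0,0,-0.16],[0,0,-0.16]]}' >/dev/null
python3 -m inch '{"xyz":[[0,0,0],[0,0,0],[0,0,0]],"dr":[[0,0,-0.16],[0,0,-0.16],[0,0,0]]}' >/dev/null; python3 st.py
```

```text
pos [0.6258 0.2817 0.0907] yaw 113.3 tilt [-0.  0.] F [0.37 0.62 0.86] t 39.1 op 0.0511 ff 0.0 j7 0.97
pos [0.6265 0.2828 0.0924] yaw 113.4 tilt [0.002 0.002] F [-1.88  0.78  6.19] t 39.7 op 0.013 ff 40.6 j7 0.97
pos [0.6264 0.2821 0.0923] yaw 41.2 tilt [0.002 0.   ] F [-1.82 -0.36  6.89] t 40.8 op 0.013 ff 40.8 j7 -0.17
```

```bash
python3 -m inch '{"xyz":[[0,0,0],[0,0,0],[0,0,0],[0,0,0.2],[0,0,0.4],[0,0,0.4],[0,0,0]],"dr":[[0,0,0],[0,0,0],[0,0,0],[0,0,0],[0,0,0],[0,0,0],[0,0,0]]}' 0.4 60 >/dev/null
python3 -m inch '{"xyz":[[-0.146,-0.364,0],[-0.146,-0.364,0],[-0.146,-0.364,0],[-0.146,-0.364,0],[-0.146,-0.364,0],[-0.146,-0.364,0],[-0.146,-0.364,0],[-0.146,-0.364,0]],"dr":[[0,0,-0.1],[0,0,-0.1],[0,0,-0.1],[0,0,-0.1],[0,0,-0.1],[0,0,-0.1],[0,0,-0.1],[0,0,-0.1]]}' >/dev/null
python3 -m inch '{"xyz":[[-0.146,-0.364,0],[-0.146,-0.364,0],[-0.146,-0.364,0],[0,0,-0.3],[0,0,0],[0,0,0]],"dr":[[0,0,0],[0,0,0],[0,0,0],[0,0,0],[0,0,0],[0,0,0]]}' >/dev/null
python3 st.py; python3 -c "
from pk import *
stampcand();car()"
```

```text
pos [ 0.4328 -0.198   0.174 ] yaw 5.5 tilt [-0.001  0.002] F [0.7  0.49 0.81] t 42.9 op 0.0512 ff 0.0 j7 0.27
top pin [[0.321, 0.124], [0.498, -0.298], [0.6, -0.258], [0.435, 0.106], [0.446, -0.194], [0.712, 0.308], [0.683, -0.295], [0.622, 0.371]]
top out [([0.618, 0.364], [66.0, 84.0, 105.0]), ([0.44, 0.116], [69.0, 87.0, 112.0]), ([0.673, -0.29], [126.0, 82.0, 122.0]), ([0.504, -0.288], [69.0, 80.0, 99.0]), ([0.606, -0.256], [130.0, 82.0, 124.0]), ([0.709, 0.31], [68.0, 87.0, 108.0])]
scene pin [[0.434, 0.11], [0.396, -0.299], [0.312, 0.121], [0.483, -0.287], [0.434, -0.205], [0.658, -0.297]]
scene out [([0.424, -0.187], [59.0, 68.0, 82.0]), ([0.392, -0.28], [120.0, 105.0, 182.0]), ([0.71, 0.31], [57.0, 69.0, 84.0]), ([0.43, 0.12], [59.0, 71.0, 86.0]), ([0.31, 0.127], [128.0, 112.0, 191.0]), ([0.618, 0.365], [56.0, 69.0, 85.0]), ([0.492, -0.288], [56.0, 65.0, 79.0]), ([0.595, -0.251], [106.0, 53.0, 93.0]), ([0.665, -0.286], [103.0, 52.0, 91.0])]
top axis [0.6316 0.2782] ang mod72 23.6 n 4 rms 0.0047
scene axis [0.6202 0.2828] ang mod72 23.7 n 5 rms 0.0061
```

```bash
python3 -m inch '{"xyz":[[0.025,0,-0.35],[0,0,-0.35],[0,0,-0.2],[0,0,-0.15],[0,0,0],[0,0,0]],"dr":[[0,0,0],[0,0,0],[0,0,0],[0,0,0],[0,0,0],[0,0,0]]}' >/dev/null;python3 st.py
python3 -m inch '{"xyz":[[0,0,0],[0,0,0],[0,0,0],[0,0,0],[0,0,0]],"dr":[[0,0,0],[0,0,0],[0,0,0],[0,0,0],[0,0,0]]}' 1 60 >/dev/null;python3 st.py
python3 -m inch '{"xyz":[[0,0,0.2],[0,0,0.3],[0,0,0.3],[0.18,0.294,0],[0.18,0.294,0],[0.18,0.294,0],[0.18,0.294,0],[0.18,0.294,0]],"dr":[[0,0,0],[0,0,0],[0,0,0],[0,0,0],[0,0,0],[0,0,0],[0,0,0],[0,0,0]]}' >/dev/null
python3 -m inch '{"xyz":[[0.18,0.294,0],[0.18,0.294,0],[0,0,-0.3],[0,0,-0.3],[0,0,-0.05],[0,0,0],[0,0,0]],"dr":[[0,0,0],[0,0,0],[0,0,0],[0,0,0],[0,0,0],[0,0,0],[0,0,0]]}' >/dev/null;python3 st.py; python3 held.py|grep stamp
```

```text
pos [ 0.4362 -0.1989  0.0483] yaw 5.4 tilt [-0.  0.] F [-0.3  -0.69  0.43] t 44.0 op 0.0509 ff 0.0 j7 0.1
pos [ 0.4367 -0.1994  0.0486] yaw 5.4 tilt [ 0.001 -0.001] F [ 1.42 -0.44  0.74] t 44.5 op 0.0218 ff 58.7 j7 0.09
pos [0.5881 0.0479 0.0674] yaw 5.4 tilt [0.002 0.   ] F [ 0.15 -0.3  -0.98] t 46.0 op 0.0219 ff 59.4 j7 -0.42
```

```bash
python3 -m inch '{"xyz":[[0,0,-0.05],[0,0,-0.05],[0,0,0],[0,0,0]],"dr":[[0,0,0],[0,0,0],[0,0,0],[0,0,0]]}' >/dev/null;python3 st.py
python3 -m inch '{"xyz":[[0,0,-0.03],[0,0,0],[0,0,0]],"dr":[[0,0,0],[0,0,0],[0,0,0]]}' >/dev/null;python3 st.py
python3 -m inch '{"xyz":[[0,0,-0.02],[0,0,0],[0,0,0]],"dr":[[0,0,0],[0,0,0],[0,0,0]]}' >/dev/null;python3 st.py; python3 held.py|grep stamp
```

```text
pos [0.5874 0.0481 0.0541] yaw 5.4 tilt [0. 0.] F [-0.25  0.63  2.07] t 46.9 op 0.0218 ff 59.9 j7 -0.43
pos [0.5874 0.048  0.0506] yaw 5.4 tilt [0. 0.] F [ 0.09 -0.26  3.13] t 47.2 op 0.0218 ff 60.0 j7 -0.44
pos [0.5877 0.0481 0.0494] yaw 5.4 tilt [ 0.001 -0.   ] F [-3.58 -1.09 12.73] t 47.5 op 0.022 ff 61.1 j7 -0.44
scene stamp_a 0.51 [0.587 0.041 0.002] rel [-0.001 -0.007]
```

```bash
python3 -m inch '{"xyz":[[0,0,0.1],[0,0,0.3],[0,0,0.3],[-0.314,0.02,0],[-0.314,0.02,0],[-0.314,0.02,0],[-0.314,0.02,0],[0,0,0]],"dr":[[0,0,0],[0,0,0],[0,0,0],[0,0,0],[0,0,0],[0,0,0],[0,0,0],[0,0,0]]}' >/dev/null;python3 st.py;python3 held.py|grep stamp
python3 -m inch '{"xyz":[[0,0,-0.3],[0,0,-0.2],[0,0,-0.1],[0,0,-0.05],[0,0,0],[0,0,0]],"dr":[[0,0,0],[0,0,0],[0,0,0],[0,0,0],[0,0,0],[0,0,0]]}' >/dev/null;python3 st.py
```

```text
pos [0.4295 0.0567 0.1308] yaw 5.5 tilt [-0.007 -0.004] F [ 0.98 -0.52 -0.95] t 48.8 op 0.0216 ff 59.5 j7 -0.36
scene stamp_a 0.79 [0.442 0.051 0.084] rel [ 0.013 -0.006]
pos [0.4373 0.0577 0.0548] yaw 5.4 tilt [0.001 0.   ] F [ 0.09  0.67 -0.64] t 49.9 op 0.0217 ff 59.5 j7 -0.5
```

Release, then to the last stamp S5 (~.497,−.292): Δ (.06, −.35).

```bash
python3 -m inch '{"xyz":[[0,0,-0.015],[0,0,0]],"dr":[[0,0,0],[0,0,0]]}' >/dev/null
python3 -m inch '{"xyz":[[0,0,0],[0,0,0],[0,0,0],[0,0,0.2],[0,0,0.4],[0,0,0.4]],"dr":[[0,0,0],[0,0,0],[0,0,0],[0,0,0],[0,0,0],[0,0,0]]}' 0.4 60 >/dev/null
python3 -m inch '{"xyz":[[0.0625,-0.364,0],[0.0625,-0.364,0],[0.0625,-0.364,0],[0.0625,-0.364,0],[0.0625,-0.364,0],[0.0625,-0.364,0],[0.0625,-0.364,0],[0.0625,-0.364,0]],"dr":[[0,0,0],[0,0,0],[0,0,0],[0,0,0],[0,0,0],[0,0,0],[0,0,0],[0,0,0]]}' >/dev/null
python3 -m inch '{"xyz":[[0,0,0],[0,0,0]],"dr":[[0,0,0],[0,0,0]]}' >/dev/null
python3 st.py; python3 -c "
from pk import *
stampcand()"
```

```text
pos [ 0.496  -0.2928  0.1717] yaw 5.2 tilt [-0.001  0.001] F [-0.43  0.57 -0.71] t 51.7 op 0.0513 ff 0.0 j7 0.32
top pin [[0.432, 0.101], [0.718, 0.306], [0.619, -0.27], [0.443, 0.06], [0.622, 0.367], [0.323, 0.126], [0.679, -0.289], [0.511, -0.305], [0.399, -0.287]]
top out [([0.383, -0.1], [111.0, 152.0, 174.0]), ([0.402, -0.283], [134.0, 120.0, 178.0]), ([0.437, 0.062], [63.0, 78.0, 104.0]), ([0.619, 0.364], [68.0, 88.0, 110.0]), ([0.711, 0.308], [66.0, 83.0, 104.0]), ([0.502, -0.294], [73.0, 82.0, 104.0]), ([0.675, -0.292], [125.0, 79.0, 120.0]), ([0.322, 0.121], [137.0, 121.0, 184.0])]
scene pin [[0.443, 0.11], [0.435, 0.058], [0.315, 0.125], [0.394, -0.288], [0.495, -0.289], [0.677, -0.3], [0.611, -0.261], [0.628, 0.359]]
scene out [([0.391, -0.278], [119.0, 105.0, 181.0]), ([0.494, -0.292], [57.0, 66.0, 81.0]), ([0.668, -0.288], [103.0, 55.0, 93.0]), ([0.597, -0.253], [106.0, 54.0, 94.0]), ([0.429, 0.12], [60.0, 72.0, 88.0]), ([0.429, 0.063], [60.0, 72.0, 88.0]), ([0.31, 0.127], [127.0, 112.0, 190.0]), ([0.621, 0.365], [57.0, 71.0, 88.0])]
```

```bash
python3 -m inch '{"xyz":[[0.02,0,-0.35],[0,0,-0.35],[0,0,-0.2],[0,0,-0.13],[0,0,0],[0,0,0]],"dr":[[0,0,0],[0,0,0],[0,0,0],[0,0,0],[0,0,0],[0,0,0]]}' >/dev/null;python3 st.py
python3 -m inch '{"xyz":[[0,0,0],[0,0,0],[0,0,0],[0,0,0],[0,0,0]],"dr":[[0,0,0],[0,0,0],[0,0,0],[0,0,0],[0,0,0]]}' 1 60 >/dev/null;python3 st.py
python3 -m inch '{"xyz":[[0,0,0.2],[0,0,0.3],[0,0,0.3],[0.093,0.356,0],[0.093,0.356,0],[0.093,0.356,0],[0.093,0.356,0],[0.093,0.356,0]],"dr":[[0,0,0],[0,0,0],[0,0,0],[0,0,0],[0,0,0],[0,0,0],[0,0,0],[0,0,0]]}' >/dev/null
python3 -m inch '{"xyz":[[0.093,0.356,0],[0.093,0.356,0],[0.093,0.356,0],[0,0,-0.3],[0,0,-0.3],[0,0,-0.04],[0,0,0],[0,0,0]],"dr":[[0,0,0],[0,0,0],[0,0,0],[0,0,0],[0,0,0],[0,0,0],[0,0,0],[0,0,0]]}' >/dev/null;python3 st.py; python3 held.py|grep stamp
```

```text
pos [ 0.4998 -0.2919  0.0496] yaw 5.4 tilt [ 0.001 -0.   ] F [-0.2   0.32  0.03] t 52.6 op 0.051 ff 0.0 j7 0.22
pos [ 0.5    -0.2924  0.0496] yaw 5.4 tilt [ 0.002 -0.001] F [1.26 0.36 3.65] t 53.1 op 0.0212 ff 58.7 j7 0.22
pos [0.5891 0.0497 0.0692] yaw 5.4 tilt [0.001 0.   ] F [ 0.26  0.45 -0.09] t 54.7 op 0.0209 ff 59.5 j7 -0.41
scene stamp_a 0.65 [0.592 0.051 0.022] rel [0.003 0.001]
```

```bash
python3 -m inch '{"xyz":[[0,0,-0.05],[0,0,-0.06],[0,0,0],[0,0,0]],"dr":[[0,0,0],[0,0,0],[0,0,0],[0,0,0]]}' >/dev/null;python3 st.py
python3 -m inch '{"xyz":[[0,0,-0.03],[0,0,0],[0,0,0]],"dr":[[0,0,0],[0,0,0],[0,0,0]]}' >/dev/null;python3 st.py
python3 -m inch '{"xyz":[[0,0,-0.02],[0,0,0],[0,0,0]],"dr":[[0,0,0],[0,0,0],[0,0,0]]}' >/dev/null;python3 st.py
```

```text
pos [0.5894 0.0503 0.0554] yaw 5.4 tilt [0.002 0.   ] F [ 0.28 -0.3   6.99] t 55.6 op 0.0211 ff 61.2 j7 -0.42
pos [0.5895 0.0503 0.0523] yaw 5.4 tilt [0.002 0.   ] F [-1.29  0.56 10.13] t 55.9 op 0.021 ff 61.8 j7 -0.43
pos [0.5897 0.0503 0.0505] yaw 5.4 tilt [ 0.003 -0.   ] F [-3.72 -0.56 14.35] t 56.2 op 0.0208 ff 62.5 j7 -0.43
```

Firm: same transfer to the loading point.

```bash
python3 -m inch '{"xyz":[[0,0,0.1],[0,0,0.2],[0,0,0.4],[0,0,0.3],[-0.064,0.355,0],[-0.064,0.355,0],[-0.064,0.355,0],[-0.064,0.355,0]],"dr":[[0,0,0],[0,0,0],[0,0,0],[0,0,0],[0,0,0],[0,0,0],[0,0,0],[0,0,0]]}' >/dev/null
python3 -m inch '{"xyz":[[-0.064,0.355,0],[-0.064,0.355,0],[0,0,-0.3],[0,0,0],[0,0,0]],"dr":[[0,0,0],[0,0,0],[0,0,0],[0,0,0],[0,0,0]]}' >/dev/null;python3 st.py;python3 held.py
```

```text
pos [0.5413 0.3043 0.1314] yaw 5.4 tilt [-0.003 -0.002] F [ 0.75  0.11 -0.97] t 57.5 op 0.0215 ff 60.0 j7 -0.81
top load_point 0.88 [0.534 0.31  0.016] rel [-0.007  0.005]
scene stamp_a 0.63 [0.538 0.31  0.084] rel [-0.003  0.005]
scene load_point 0.73 [0.545 0.306 0.016] rel [0.004 0.002]
top axis [0.6295 0.2808] ang mod72 22.8 n 5 rms 0.009
scene axis [0.6192 0.2815] ang mod72 24.7 n 5 rms 0.0049
```

```bash
python3 -m inch '{"xyz":[[0,-0.025,-0.25],[0,0,-0.15],[0,0,-0.08],[0,0,-0.05],[0,0,-0.02],[0,0,0],[0,0,0]],"dr":[[0,0,0],[0,0,0],[0,0,0],[0,0,0],[0,0,0],[0,0,0],[0,0,0]]}' >/dev/null;python3 st.py
```

```text
pos [0.5426 0.3028 0.0674] yaw 5.4 tilt [0.001 0.001] F [ 0.2  -0.06 -0.98] t 58.7 op 0.0208 ff 60.6 j7 -0.85
```

```bash
python3 -m inch '{"xyz":[[0,0,-0.02],[0,0,0],[0,0,0]],"dr":[[0,0,0],[0,0,0],[0,0,0]]}' >/dev/null;python3 st.py
```

```text
pos [0.5428 0.3029 0.0652] yaw 5.4 tilt [0.002 0.001] F [0.17 0.28 3.01] t 59.0 op 0.0206 ff 61.6 j7 -0.85
```

```bash
python3 -m inch '{"xyz":[[0,0,0],[0,0,0],[0,0,0],[0,0,0.2],[0,0,0.4],[0,0,0.4],[0,0,0.13]],"dr":[[0,0,0],[0,0,0],[0,0,0],[0,0,0],[0,0,0],[0,0,0],[0,0,0]]}' 0.4 40 >/dev/null
python3 -m inch '{"xyz":[[0.175,-0.042,0],[0.175,-0.042,0],[0.175,-0.042,0],[0.175,-0.042,0],[0,0,0],[0,0,0],[0,0,0],[0,0,0]],"dr":[[0,0,0.16],[0,0,0.16],[0,0,0.16],[0,0,0.16],[0,0,0.16],[0,0,0],[0,0,0],[0,0,0]]}' >/dev/null
python3 st.py
python3 -c "
from pk import *
f=optics.grab_frame('scene')
print([np.round(ray(f,d['location'],.016),3).tolist() for d in optics.pinpoint('stamp_a','scene')])"
```

```text
pos [0.6254 0.2826 0.1997] yaw 41.3 tilt [-0. -0.] F [-0.17 -0.04 -0.12] t 60.5 op 0.0513 ff 0.0 j7 -0.1
[[0.422, 0.115, 0.016], [0.664, -0.302, 0.016], [0.433, 0.066, 0.016], [0.303, 0.132, 0.016], [0.615, 0.367, 0.016], [0.538, 0.308, 0.016], [0.598, -0.254, 0.016], [0.715, 0.314, 0.016], [0.387, -0.282, 0.016]]
```

```bash
python3 -m inch '{"xyz":[[0,0,-0.35],[0,0,-0.35],[0,0,-0.22],[0,0,0],[0,0,0]],"dr":[[0,0,0],[0,0,0],[0,0,0],[0,0,0],[0,0,0]]}' >/dev/null
python3 -m inch '{"xyz":[[0,0,0],[0,0,0],[0,0,0],[0,0,0],[0,0,0],[0,0,0]],"dr":[[0,0,0],[0,0,0],[0,0,0],[0,0,0],[0,0,0],[0,0,0]]}' 1 40 >/dev/null;python3 st.py
python3 -m inch '{"xyz":[[0,0,0],[0,0,0],[0,0,0],[0,0,0],[0,0,0],[0,0,0],[0,0,0],[0,0,0]],"dr":[[0,0,-0.16],[0,0,-0.16],[0,0,-0.16],[0,0,-0.16],[0,0,-0.16],[0,0,-0.16],[0,0,-0.16],[0,0,-0.16]]}' >/dev/null
python3 -m inch '{"xyz":[[0,0,0],[0,0,0],[0,0,0],[0,0,0],[0,0,0],[0,0,0],[0,0,0],[0,0,0]],"dr":[[0,0,-0.16],[0,0,-0.16],[0,0,-0.16],[0,0,-0.16],[0,0,-0.16],[0,0,-0.16],[0,0,-0.16],[0,0,-0.16]]}' >/dev/null
python3 -m inch '{"xyz":[[0,0,0],[0,0,0],[0,0,0],[0,0,0],[0,0,0],[0,0,0]],"dr":[[0,0,-0.16],[0,0,-0.16],[0,0,-0.16],[0,0,-0.16],[0,0,0],[0,0,0]]}' >/dev/null; python3 st.py
```

```text
pos [0.6263 0.2821 0.0917] yaw 41.4 tilt [ 0.001 -0.001] F [-2.78 -1.37  7.31] t 61.7 op 0.0128 ff 41.4 j7 -0.16
pos [0.6254 0.2826 0.0917] yaw -102.6 tilt [-0. -0.] F [-6.43 -2.39  8.06] t 63.9 op 0.013 ff 41.5 j7 -2.37
```

Release, rise, back off toward −y and look.

```bash
python3 -m inch '{"xyz":[[0,0,0],[0,0,0],[0,0,0],[0,0,0.2],[0,0,0.4],[0,0,0.4],[0,0,0.1]],"dr":[[0,0,0],[0,0,0],[0,0,0],[0,0,0],[0,0,0],[0,0,0],[0,0,0]]}' 0.4 40 >/dev/null
python3 -m inch '{"xyz":[[-0.12,-0.36,0],[-0.12,-0.36,0],[-0.12,-0.36,0],[-0.12,-0.36,0],[-0.12,-0.36,0],[-0.12,-0.36,0],[-0.12,-0.36,0],[-0.12,-0.36,0]],"dr":[[0,0,0.1],[0,0,0.1],[0,0,0.1],[0,0,0.1],[0,0,0.1],[0,0,0.1],[0,0,0.1],[0,0,0.1]]}' >/dev/null
python3 -m inch '{"xyz":[[0,-0.36,0],[0,-0.36,0],[0,-0.36,0],[0,0,0],[0,0,0]],"dr":[[0,0,0],[0,0,0],[0,0,0],[0,0,0],[0,0,0]]}' >/dev/null
python3 st.py
python3 - <<'E'
from pk import *
stampcand();car()
o=[]
for c,(r,q) in(("top",(125,200)),("scene",(165,190))):
    f=optics.grab_frame(c);[print(c,'load',round(d['confidence'],2),np.round(ray(f,d['location'],.016),3)) for d in optics.pinpoint('load_point',c)]
    o.append(cv2.convertScaleAbs(cv2.resize(f["image"][r:r+120,q:q+160],(400,300),interpolation=cv2.INTER_CUBIC),alpha=1.4))
cv2.imwrite("pics/end.png",np.hstack(o))
E
```

```text
pos [ 0.5106 -0.1942  0.2212] yaw -66.8 tilt [-0.  0.] F [0.21 1.12 0.67] t 65.9 op 0.0514 ff 0.0 j7 -0.9
top pin [[0.678, -0.288], [0.708, 0.316], [0.606, -0.259], [0.319, 0.121], [0.441, 0.058], [0.691, 0.221], [0.441, 0.103], [0.592, 0.204], [0.396, -0.294]]
top out [([0.439, 0.115], [67.0, 85.0, 109.0]), ([0.437, 0.059], [68.0, 84.0, 109.0]), ([0.676, -0.293], [126.0, 79.0, 120.0]), ([0.577, 0.208], [74.0, 94.0, 118.0]), ([0.684, 0.219], [72.0, 89.0, 111.0])]
scene pin [[0.314, 0.132], [0.447, 0.049], [0.584, 0.196], [0.703, 0.321], [0.437, 0.117], [0.692, 0.213], [0.484, 0.445], [0.616, -0.261], [0.395, -0.301]]
scene out [([0.702, 0.318], [57.0, 69.0, 85.0]), ([0.31, 0.127], [130.0, 115.0, 194.0]), ([0.429, 0.063], [61.0, 73.0, 89.0]), ([0.43, 0.121], [62.0, 75.0, 91.0]), ([0.667, -0.289], [106.0, 52.0, 92.0]), ([0.58, 0.206], [66.0, 82.0, 99.0]), ([0.393, -0.28], [123.0, 108.0, 185.0]), ([0.596, -0.253], [109.0, 55.0, 96.0]), ([0.684, 0.218], [63.0, 74.0, 88.0]), ([0.588, 0.3], [104.0, 149.0, 179.0])]
top axis [0.6293 0.2804] ang mod72 22.2 n 5 rms 0.0079
scene axis [0.6234 0.2841] ang mod72 21.6 n 6 rms 0.008
top load 0.94 [0.539 0.317 0.016]
scene load 0.8 [0.536 0.302 0.016]
```

View pics/end.png

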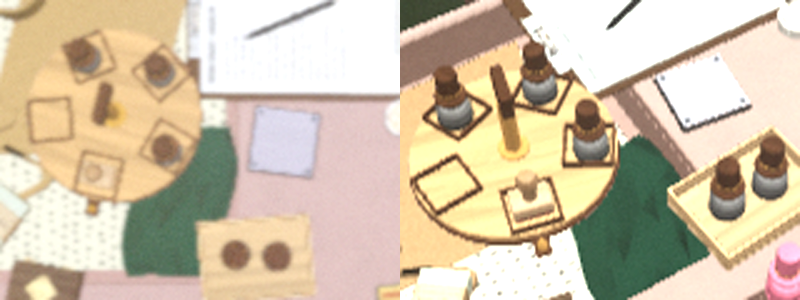

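```bash
python3 -c "
from cell import env
print(env.hand_in())"
```

```text
the job is handed in; nothing more can be done
None
```

The job is handed in, with no verdict returned. All five stamps were tested: three firm ones are upright in pockets 1–3, two tired ones are in the repair tray, and the wooden hand stamp faces the pointer.

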